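# Loose-knob check on a coffee roaster

## Robot

A 6-joint arm with a two-finger parallel gripper is mounted at the origin on the work surface. World frame = base frame: x ahead of the robot, y to its left, z up, the work surface at z = 0. Lengths are in m, angles in degrees, forces in N, time in s.
With the tool pointing down it reaches from about 0.4 to 0.825 m from the base axis. Payload 7 kg.
Tool frame: the origin (TCP) lies midway between the tips of the shut fingers; the grasp point (between the pads) lies 19 mm behind it (ctrl.grasp_offset is the distance from the TCP to the grasp point, in m); z points along the fingers, x is the direction in which the jaws open and shut, and the axes are right-handed (so a half turn about z gives the same grasp; the last joint's range is limited). The gripper opens to 88 mm and grips with 3 to 60 N. Pads are 19 mm wide; open, the fingers measure 130 mm over their backs; the gripper's body (78 mm by 193 mm) begins 47 mm behind the grasp point.
Start: joints at [-53.394, 20.546, 0.682, 0, -70.136, -16.507], TCP at [0.232, -0.634, 0.227] pointing down, gripper open.
Joint ranges: [-176.03, 176.03], [-82.01, 121.73], [-58.28, 71.71], [-173.87, 95.51], [-174.79, -0.11], [-173.66, 173.66]. Speed limits (degrees/s): [136.94, 136.94, 172.46, 180, 180, 180].

## Interface

Orientations are given as [roll, pitch, yaw] about the fixed x, y, z axes, in that order (R = Rz(yaw) Ry(pitch) Rx(roll)).
In Python, from plant import sensors, snapshot, order, ctrl gives the robot as it stands.
- The arm moves only by the tool send_rows, never from a script. Its argument "commands" is a list of rows, each a list of 3 entries, a list of its own where there are three numbers: the closure, from 0 (fully open) to 1 (shut), then the shift along the world's x, y, z in units of 0.25 m (1.0 is 0.25 m), then the turn, a rotation vector about the world's x, y, z in units of 360 degrees (1.0 is 360 degrees). In form: [[hand, [x, y, z], [ax, ay, az]], ...]. A call has 1 to 12 rows; each row shifts and turns the pose as measured when the row begins; what a row does not reach is not made up. A row lasts 1/10 s, in which the tool goes at most 50 mm and 8.59 degrees, less where a joint would pass 70% of its speed; a pose out of reach is approached as far as the arm can. A call with a number of a shift or a turn outside -1 to 1 is refused whole. A call with a gripper value outside its range is refused whole. The fingers move at their own pace and stop on an object; the grip force is fixed at half the most. Time passes only in rows, so rows that do not move let the fingers close. It gives the time, the measured TCP pose, the force and the opening at its end, in the units of the state.
- sensors.get_obs(): the state, without advancing time (a new reading comes with each control period).
- snapshot(name): name is "side" or "top" or "wrist"; returns a dict with "color" (480x640x3 uint8, blue, green, red), "z_map" (480x640 float32, m along the optical axis (not along the pixel's ray), 0 where there is no reading), "mtx" (3x3 intrinsics, pixels), "xyz" and "attitude" of the camera in the world. Camera axes: x right, y down, z forward; pixel columns grow to the right and rows downward; lengths in m; the calibration is good to about 2 mm. A picture is of the moment at which its call begins.
- order.close_job(): hands the job in, once; it reports no verdict.
The state is a dict: "clock": time; "joint_pos": joint angles; "qvel": joint speeds; "tau": joint torques, N m; "tool_pos": TCP position; "orientation": TCP orientation; "force": force on the tool from outside, world axes, zero at the start; "moment": the same for the moment, N m; "opening": finger opening in m.
Only numpy, scipy, OpenCV 4.12 (cv2) and the standard library are available. Lean on these libraries where they do the work, as an engineer would, in place of code of your own. Each camera call takes 0.05 s, during which the arm holds its last target.

## Task

Before the next roast, test the two black knobs on the roaster's base plate, the left one first and then the right one: turn each, clockwise only, until it takes a test torque of 0.3 N m, never more than 0.4 N m, and let go. A knob that slipped round before reaching it, and so stays turned, is loose: stand a red marker upright on the yellow spot beside each such knob, and leave a sound knob's spot empty and the unused markers in their tray. Leave the other things on the table where they are.

Things in the scene. Friction and masses are not known exactly. Their poses are not given: they have to be found in the camera images.
- knob_left_mid (a point): Centre of the left knob (+y, the robot's left) on the base plate, on its upright turning axis, half-way up its bar, 57 mm above the table. Black bar 56 x 14 mm, 30 mm tall (42 to 72 mm above the table), orange line on top; x runs along the bar, z up. Grip across the 14 mm; clear all round. Clockwise seen from above tightens. Loose and sound look the same; the bar's direction tells nothing.
- knob_left_end (a point): End of the left bar, 25 mm along its x from the centre. A sound knob does not slip below the test torque: it yields only with its rubber bush and springs back when let go. A loose one slips at a lower torque (as little as 0.03 N m), tightening by 0.28 N m per rad, and stays where it is left. Moved over 5 mm (0.2 rad): loose; under 3 mm: sound; between: either.
- bush_left (a joint): Twist, rad, of the rubber bush (26 mm wide, top 34 mm above the table) under the left knob: 0 at rest, grows clockwise with the torque on the knob, 2 N m per rad (0.15 rad = 0.3 N m), springs back.
- spot_left (a point): Centre of the left marker spot, a flat yellow disc with white rim, 48 mm wide, 80 mm from the left knob, on the plate's top 10 mm above the table. z up, y along the plate from right to left knob, x away from the robot. The drum starts 85 mm beyond it (97 mm above the table and up); its dark uprights, 180 mm tall, 130 mm beyond the knobs.
- knob_right_mid (a point): Centre of the right knob (lower y) on the base plate, on its upright turning axis, half-way up its bar, 57 mm above the table. Black bar 56 x 14 mm, 30 mm tall (42 to 72 mm above the table), orange line on top; x runs along the bar, z up. Grip across the 14 mm; clear all round. Clockwise seen from above tightens. Loose and sound look the same; the bar's direction tells nothing.
- knob_right_end (a point): End of the right bar, 25 mm along its x from the centre. A sound knob does not slip below the test torque: it yields only with its rubber bush and springs back when let go. A loose one slips at a lower torque (as little as 0.03 N m), tightening by 0.28 N m per rad, and stays where it is left. Moved over 5 mm (0.2 rad): loose; under 3 mm: sound; between: either.
- bush_right (a joint): Twist, rad, of the rubber bush (26 mm wide, top 34 mm above the table) under the right knob: 0 at rest, grows clockwise with the torque on the knob, 2 N m per rad (0.15 rad = 0.3 N m), springs back.
- spot_right (a point): Centre of the right marker spot, a flat yellow disc with white rim, 48 mm wide, 80 mm from the right knob, on the plate's top 10 mm above the table. z up, y along the plate from right to left knob, x away from the robot. The drum starts 85 mm beyond it (97 mm above the table and up); its dark uprights, 180 mm tall, 130 mm beyond the knobs.
- marker_a_mid (a point): Centre, half-way up, of a red marker: a 58 mm tall bollard with a 34 mm wide foot (lowest 10 mm) and a 20 mm thick round stem (from 14 mm up), 35 to 70 g; this point is 29 mm above its underside. Both stand in the low wooden tray (rim 10 mm, floor 5 mm above the table) at the right, 84 mm apart; z up. The two are alike.
- marker_b_mid (a point): Centre, half-way up, of a red marker: a 58 mm tall bollard with a 34 mm wide foot (lowest 10 mm) and a 20 mm thick round stem (from 14 mm up), 35 to 70 g; this point is 29 mm above its underside. Both stand in the low wooden tray (rim 10 mm, floor 5 mm above the table) at the right, 84 mm apart; z up. The two are alike.
- timer: Bystander, leave alone: white kitchen timer, 60 x 80 x 20 mm, lying flat; origin under its centre.
- meter: Bystander, leave alone: black thermometer box with a yellow plug, 100 x 60 x 26 mm, lying flat; origin under its centre.
- spoon: Bystander, leave alone: steel spoon, 170 mm long, lying flat.
- mug: Bystander, leave alone: blue mug, 80 mm wide, 90 mm tall; origin under its centre.
- bowl: Bystander, leave alone: white bowl, 130 mm wide, 50 mm tall; origin under its centre.
- jar: Bystander, leave alone: amber jar, 64 mm wide, 100 mm tall; origin under its centre.
Mind the look-alikes: they are no part of the job. Leave any blue look-alike of the part that bears marker_a_mid alone.

How it is judged (in metres and radians):
On the way, in this order (a step that is already met when the one before it is completed fails the run):
1. the left knob is tested: turned clockwise until it takes at least 0.24 N m (bush twisted 0.12 rad) (value of joint bush_left above 0.12 rad), for 0.1 s.
2. the right knob is tested: turned clockwise until it takes at least 0.24 N m (bush twisted 0.12 rad) (value of joint bush_right above 0.12 rad), for 0.1 s.
At the end, for the whole second after the job is handed in: A marker stands upright (0.15 rad), within 20 mm, on the spot of each knob whose bar end moved 5 mm or more; none is within 60 mm of the spot of a knob that moved under 3 mm (3 to 5 mm: either). Unused markers are within 20 mm of where they stood (((distance of knob_left_end from where it was at the start of the episode above 0.003 m and ((horizontal distance between marker_a_mid and spot_left below 0.02 m and z of marker_a_mid in the frame of spot_left below 0.034 m) or (horizontal distance between marker_b_mid and spot_left below 0.02 m and z of marker_b_mid in the frame of spot_left below 0.034 m))) or (distance of knob_left_end from where it was at the start of the episode below 0.005 m and horizontal distance between each of marker_a_mid, marker_b_mid and spot_left above 0.06 m)) and ((distance of knob_right_end from where it was at the start of the episode above 0.003 m and ((horizontal distance between marker_a_mid and spot_right below 0.02 m and z of marker_a_mid in the frame of spot_right below 0.034 m) or (horizontal distance between marker_b_mid and spot_right below 0.02 m and z of marker_b_mid in the frame of spot_right below 0.034 m))) or (distance of knob_right_end from where it was at the start of the episode below 0.005 m and horizontal distance between each of marker_a_mid, marker_b_mid and spot_right above 0.06 m)) and ((horizontal distance between marker_a_mid and spot_left below 0.02 m and z of marker_a_mid in the frame of spot_left below 0.034 m) or (horizontal distance between marker_a_mid and spot_right below 0.02 m and z of marker_a_mid in the frame of spot_right below 0.034 m) or distance of marker_a_mid from where it was at the start of the episode below 0.02 m) and angle between each of marker_a_mid, marker_b_mid's own z axis and vertical below 0.15 rad and ((horizontal distance between marker_b_mid and spot_left below 0.02 m and z of marker_b_mid in the frame of spot_left below 0.034 m) or (horizontal distance between marker_b_mid and spot_right below 0.02 m and z of marker_b_mid in the frame of spot_right below 0.034 m) or distance of marker_b_mid from where it was at the start of the episode below 0.02 m)); the robot touches nothing.
It fails at once if the left knob is forced: more than 0.44 N m clockwise (bush over 0.22 rad), or backed off with over 0.2 N m anticlockwise (bush under -0.10 rad) (value of joint bush_left above 0.22 rad or value of joint bush_left below -0.1 rad).
It fails at once if the right knob is forced: more than 0.44 N m clockwise (bush over 0.22 rad), or backed off with over 0.2 N m anticlockwise (bush under -0.10 rad) (value of joint bush_right above 0.22 rad or value of joint bush_right below -0.1 rad).
It fails at once if a bystander (timer, meter, spoon, mug, bowl or jar) is moved by more than 30 mm (distance of any of timer, meter, spoon, mug, bowl, jar from where it was at the start of the episode above 0.03 m).
It also fails if it takes over 72 s, if anything falls off the work surface, if the arm or the gripper's body presses on something with over 40 N, if the wrist force passes 120 N, or if a joint passes its speed limit or range.

## Working session

There is one attempt and no reset: what is moved stays moved. The work goes in short steps, Python scripts to look and compute and a tool call to move; the robot and the scene stay as the last step left them, time stands still between calls to the robot, and variables do not carry over. Pictures are saved under pics/ and viewed, and the job is handed in when it is done.

Besides the shell and the picture viewer there is one more tool, called by a JSON object that holds its "name" and its "arguments". send_rows: Moves the arm, as the interface text tells. Its arguments: {"type":"object","properties":{"commands":{"type":"array","items":{"type":"array"}}},"required":["commands"]}

```bash
ls; mkdir -p pics; python3 - <<'E'
from plant import sensors, snapshot, order, ctrl
import cv2
o=sensors.get_obs()
for k,v in o.items(): print(k,v)
print(ctrl.grasp_offset)
for n in ("side","top","wrist"):
    s=snapshot(n); cv2.imwrite(f"pics/{n}0.png",s["color"]); print(n,s["mtx"].tolist(),s["xyz"],s["attitude"],type(s["attitude"]))
E
```

```text
pics
clock 0.0
joint_pos [-5.33942484e+01  2.05900561e+01  6.33636346e-01 -2.06257086e-02
 -7.01341442e+01 -1.65057221e+01]
qvel [ 0.02920801  0.09753382  0.05731266 -0.04460217  0.03318565 -0.06326099]
tau [ 2.26515564e-03 -5.82724142e+01  2.93050933e+01  6.99721009e+00
  6.93308990e-03 -1.43171255e-04]
tool_pos [ 0.23177119 -0.6334473   0.2256356 ]
orientation [-1.79992858e+02 -9.23412363e-02  1.10092999e+02]
force [ 2.75041033e-02  9.77266864e-05 -2.87459703e-01]
moment [ 0.03396495 -0.00827272 -0.05061839]
opening 0.08781316596398563
0.0188
side [[444.6306914353883, 0.0, 314.28685223922736], [0.0, 444.6306914353883, 243.94556046937632], [0.0, 0.0, 1.0]] [0.37392051 0.62802486 0.68346466] [-133.92577043    1.03395796 -168.34841557] <class 'numpy.ndarray'>
top [[503.7470830286984, 0.0, 324.95475129996606], [0.0, 503.7470830286984, 234.7206774294677], [0.0, 0.0, 1.0]] [ 0.42773881 -0.02595986  1.0895862 ] [-1.75185088e+02 -1.03184825e-01 -8.98040259e+01] <class 'numpy.ndarray'>
wrist [[408.5698791233681, 0.0, 318.04279461716726], [0.0, 408.5698791233681, 235.06070882188024], [0.0, 0.0, 1.0]] [ 0.15763379 -0.6612566   0.38511944] [ 1.63213996e+02 -1.36672286e-01  1.10029279e+02] <class 'numpy.ndarray'>
```

View pics/top0.png

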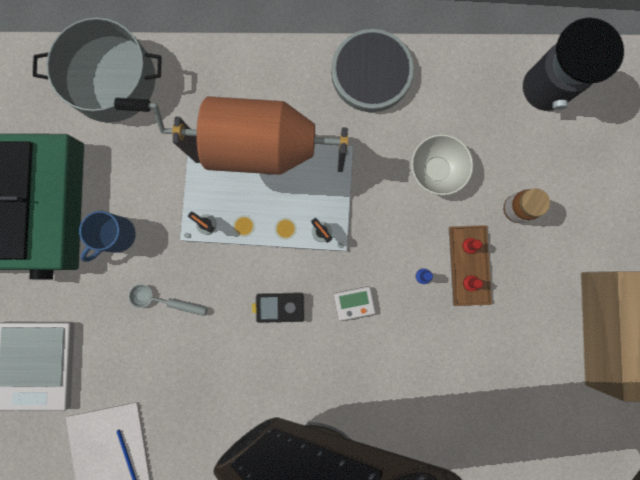

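View pics/side0.png

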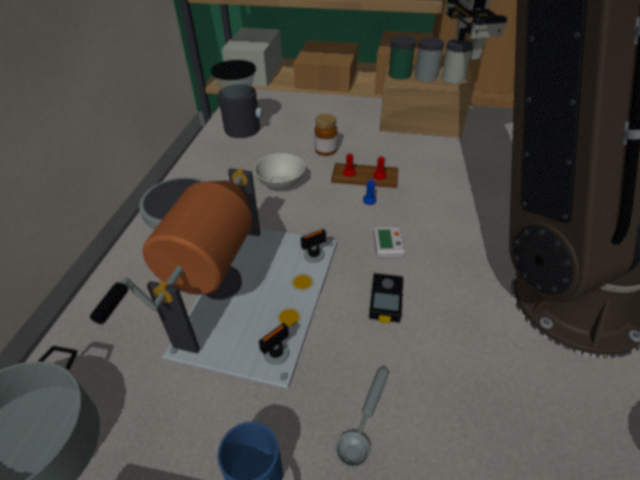

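View pics/wrist0.png

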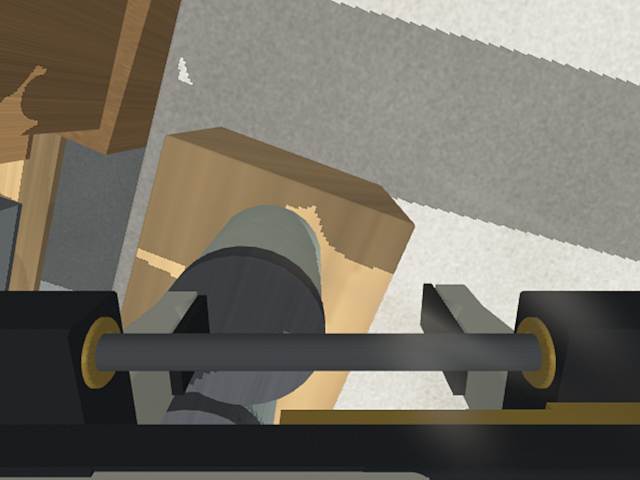

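The top view shows the left knob at (202,222), the right knob at (321,230), yellow spots at (244,226) and (286,228), and red markers at (473,245) and (473,284). The blue look-alike is at (425,276). Next I'll measure these.

```bash
cat > h.py <<'E'
from plant import sensors, snapshot, order, ctrl
import cv2, numpy as np
from scipy.spatial.transform import Rotation as Rn
def R(a): return Rn.from_euler('xyz',a,degrees=True).as_matrix()
def ray(s,uv,z):
    uv=np.atleast_2d(uv).astype(float); K=s["mtx"]
    d=np.c_[(uv[:,0]-K[0,2])/K[0,0],(uv[:,1]-K[1,2])/K[1,1],np.ones(len(uv))]@R(s["attitude"]).T
    t=(z-s["xyz"][2])/d[:,2]; return s["xyz"]+d*t[:,None]
def pix(s,P):
    P=np.atleast_2d(P); c=(P-s["xyz"])@R(s["attitude"]); q=c@np.array(s["mtx"]).T; return q[:,:2]/q[:,2:]
def comps(m,amin):
    n,l,st,ce=cv2.connectedComponentsWithStats(m.astype(np.uint8))
    return [(st[i],ce[i],l==i) for i in range(1,n) if st[i,4]>=amin]
def hsv(s): return cv2.cvtColor(s["color"],cv2.COLOR_BGR2HSV)
def masks(s):
    H,S,V=cv2.split(hsv(s).astype(int))
    return dict(orange=(H>=5)&(H<=16)&(S>130)&(V>120),yellow=(H>=17)&(H<=30)&(S>130)&(V>110),red=((H<4)|(H>176))&(S>170)&(V>90),blue=(H>110)&(H<125)&(S>170)&(V>80))
E
python3 - <<'E'
from h import *
for n in("top","side"):
    s=snapshot(n); M=masks(s)
    for c,z,am in(("orange",.072,8),("yellow",.010,60),("red",.034,30),("blue",.03,30)):
        for st,ce,l in comps(M[c],am):
            ys,xs=np.nonzero(l); P=ray(s,np.c_[xs,ys],z)[:,:2]; m=P.mean(0)
            w,v=np.linalg.eigh(np.cov(P.T)); a=np.degrees(np.arctan2(v[1,1],v[0,1]))
            print(n,c,st.tolist(),ce.round(1),"z",z,m.round(4),"ang",a.round(1),"len",np.sqrt(12*w).round(4), "depthmap", np.median(s["z_map"][l]).round(3))
s=snapshot("top");c=s["color"]
cv2.imwrite("pics/crop_top.png",cv2.resize(c[190:320,170:500],None,fx=2.4,fy=2.4,interpolation=cv2.INTER_CUBIC))
s=snapshot("side");c=s["color"]
cv2.imwrite("pics/crop_side.png",cv2.resize(c[140:390,220:420],None,fx=2.4,fy=2.4,interpolation=cv2.INTER_CUBIC))
E
```

```text
top orange [197, 98, 84, 64, 4352] [239.2 128.3] z 0.072 [0.7332 0.1501] ang 83.2 len [0.1151 0.1659] depthmap 0.88
top orange [192, 215, 16, 13, 44] [199.4 221.2] z 0.072 [0.5401 0.2277] ang 54.0 len [0.0047 0.0394] depthmap 1.023
top orange [315, 222, 14, 15, 42] [321.3 229.1] z 0.072 [ 0.5249 -0.0201] ang -140.0 len [0.0044 0.0397] depthmap 1.022
top orange [361, 309, 5, 4, 15] [363.1 310.5] z 0.072 [ 0.3615 -0.1045] ang 78.1 len [0.0072 0.0083] depthmap 1.06
top yellow [236, 218, 16, 16, 214] [243.5 225.6] z 0.01 [0.5378 0.1479] ang 59.0 len [0.0307 0.0311] depthmap 1.084
top yellow [277, 220, 17, 17, 219] [285.2 228.3] z 0.01 [0.5323 0.058 ] ang 46.6 len [0.031  0.0315] depthmap 1.084
top red [463, 238, 19, 15, 162] [471.1 244.9] z 0.034 [ 0.4963 -0.3345] ang 102.4 len [0.0264 0.0369] depthmap 1.072
top red [464, 276, 19, 15, 175] [471.9 282.9] z 0.034 [ 0.4169 -0.3346] ang 86.0 len [0.0262 0.0354] depthmap 1.06
side orange [147, 234, 58, 21, 301] [176.3 241.2] z 0.072 [0.7878 0.0514] ang 171.2 len [0.0254 0.1205] depthmap 0.67
side yellow [293, 275, 19, 14, 199] [302.  281.7] z 0.01 [0.5292 0.057 ] ang -155.0 len [0.0317 0.0322] depthmap 0.892
side yellow [279, 309, 20, 16, 221] [288.6 316.2] z 0.01 [0.5349 0.1451] ang -162.7 len [0.0285 0.0327] depthmap 0.831
side red [344, 154, 11, 22, 134] [348.9 166. ] z 0.034 [ 0.4926 -0.3293] ang 97.3 len [0.0193 0.101 ] depthmap 1.149
side red [374, 157, 12, 22, 146] [379.9 169. ] z 0.034 [ 0.4132 -0.3299] ang 92.4 len [0.0197 0.0989] depthmap 1.136
```

View pics/crop_top.png

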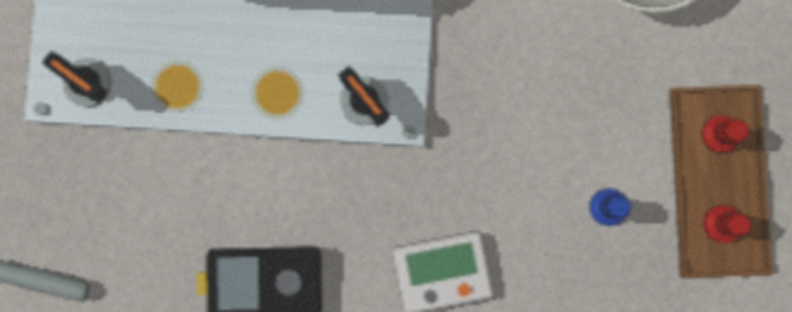

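View pics/crop_side.png

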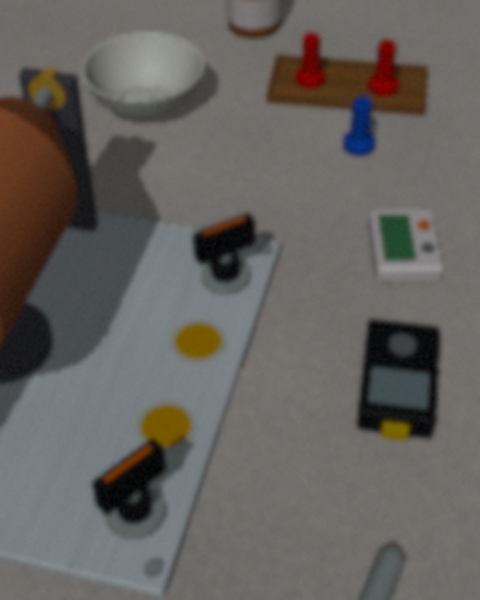

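The side crop confirms the layout: two black bars with orange lines, two yellow spots between them, and two red bollards in the tray with the blue one outside it. The knob-to-spot distances come out at 80 and 78 mm against the stated 80. Next I'll check the drum's clearance for the 193 mm wide gripper body.

```bash
python3 - <<'E'
from h import *
def cloud(s):
    v,u=np.mgrid[0:480,0:640]; z=s["z_map"]; K=s["mtx"]
    P=np.stack([(u-K[0,2])/K[0,0]*z,(v-K[1,2])/K[1,1]*z,z],-1)
    return P@R(s["attitude"]).T+s["xyz"], z>0
for n in("top","side"):
    s=snapshot(n); P,ok=cloud(s)
    for y0 in np.arange(-.06,.30,.03):
        r=[]
        for z0,z1 in((.09,.12),(.12,.15),(.15,.18),(.18,.26)):
            m=ok&(abs(P[...,1]-y0)<.015)&(P[...,2]>z0)&(P[...,2]<z1)&(P[...,0]>.5)&(P[...,0]<.85)
            r.append((P[m][:,0].min().round(3),int(m.sum())) if m.sum()>2 else None)
        print(n,y0.round(2),r)
    for y,x in ((.228,.54),(-.02,.525),(-.3345,.496),(-.3346,.417)):
        m=ok&(np.hypot(P[...,0]-x,P[...,1]-y)<.02); q=P[m]; print(n,x,y,"zmax",np.percentile(q[:,2],98).round(4), q[q[:,2]>np.percentile(q[:,2],80)].mean(0).round(4))
E
```

```text
top -0.06 [(np.float64(0.655), 21), (np.float64(0.655), 23), (np.float64(0.655), 174), (np.float64(0.657), 71)]
top -0.03 [None, None, (np.float64(0.675), 104), None]
top 0.0 [None, None, (np.float64(0.645), 104), (np.float64(0.649), 414)]
top 0.03 [None, None, (np.float64(0.628), 70), (np.float64(0.63), 931)]
top 0.06 [None, None, (np.float64(0.62), 55), (np.float64(0.621), 1215)]
top 0.09 [None, None, (np.float64(0.621), 54), (np.float64(0.623), 1186)]
top 0.12 [None, None, (np.float64(0.623), 54), (np.float64(0.624), 1197)]
top 0.15 [None, None, (np.float64(0.624), 48), (np.float64(0.626), 1215)]
top 0.18 [None, None, (np.float64(0.626), 53), (np.float64(0.628), 1170)]
top 0.21 [None, None, (np.float64(0.628), 47), (np.float64(0.631), 120)]
top 0.24 [(np.float64(0.673), 86), (np.float64(0.673), 103), (np.float64(0.674), 241), (np.float64(0.674), 95)]
top 0.27 [None, None, (np.float64(0.677), 92), (np.float64(0.702), 146)]
top 0.54 0.228 zmax 0.0755 [0.5411 0.2283 0.0737]
top 0.525 -0.02 zmax 0.0755 [ 0.5242 -0.019   0.0737]
top 0.496 -0.3345 zmax 0.063 [ 0.4969 -0.3378  0.0612]
to
[... 712 characters left out ...]
), (np.float64(0.622), 1027)]
side 0.18 [(np.float64(0.644), 3), (np.float64(0.625), 121), (np.float64(0.622), 324), (np.float64(0.624), 1440)]
side 0.21 [(np.float64(0.649), 147), (np.float64(0.628), 493), (np.float64(0.624), 764), (np.float64(0.626), 1125)]
side 0.24 [(np.float64(0.669), 319), (np.float64(0.669), 309), (np.float64(0.669), 422), (np.float64(0.67), 144)]
side 0.27 [(np.float64(0.674), 6), (np.float64(0.672), 5), (np.float64(0.672), 166), (np.float64(0.7), 246)]
side 0.54 0.228 zmax 0.074 [0.5379 0.2294 0.073 ]
side 0.525 -0.02 zmax 0.074 [ 0.5229 -0.0178  0.0724]
side 0.496 -0.3345 zmax 0.0634 [ 0.4926 -0.3366  0.0587]
side 0.417 -0.3346 zmax 0.0634 [ 0.413  -0.3362  0.0585]
```

```bash
python3 - <<'E'
from h import *
s=snapshot("wrist"); o=sensors.get_obs()
v,u=np.mgrid[0:480,0:640]; z=s["z_map"]; K=s["mtx"]
P=np.stack([(u-K[0,2])/K[0,0]*z,(v-K[1,2])/K[1,1]*z,z],-1)@R(s["attitude"]).T+s["xyz"]
T=(P-o["tool_pos"])@R(o["orientation"])
print("cam in tool",(s["xyz"]-o["tool_pos"])@R(o["orientation"]))
for r in (300,320,350,380,400,415,430,450,475):
    print(r,[T[r,c].round(3).tolist() if z[r,c]>0 else None for c in (5,60,110,150,190,300,320,450,490,530,580,635)])
E
```

```text
cam in tool [-0.00036068 -0.07921342 -0.15936758]
300 [[-0.07, -0.039, -0.077], [-0.058, -0.039, -0.076], [-0.048, -0.038, -0.074], [-0.111, 0.039, 0.085], [-0.048, -0.012, -0.02], [-0.007, -0.008, -0.012], [0.0, -0.006, -0.008], [0.049, -0.012, -0.021], [0.177, 0.107, 0.225], [0.047, -0.039, -0.076], [0.058, -0.039, -0.076], [0.07, -0.039, -0.076]]
320 [[-0.063, -0.039, -0.086], [-0.052, -0.04, -0.087], [-0.048, -0.034, -0.076], [-0.057, -0.012, -0.036], [-0.045, -0.01, -0.032], [-0.008, 0.002, -0.01], [0.0, 0.001, -0.011], [0.045, -0.01, -0.033], [0.058, -0.011, -0.035], [0.046, -0.036, -0.079], [0.052, -0.039, -0.086], [0.063, -0.04, -0.087]]
350 [[-0.06, -0.036, -0.091], [-0.05, -0.035, -0.09], [-0.044, -0.031, -0.084], [-0.036, -0.031, -0.084], [-0.028, -0.031, -0.083], [-0.004, -0.031, -0.084], [0.0, -0.031, -0.084], [0.027, -0.031, -0.084], [0.036, -0.032, -0.085], [0.044, -0.031, -0.084], [0.049, -0.036, -0.092], [0.06, -0.035, -0.091]]
380 [[-0.062, -0.029, -0.091], [-0.051, -0.028, -0.09], [-0.047, -0.022, -0.081], [-0.048, -0.007, -0.061], [-0.044, 0.009, -0.04], [-0.008, 
[... 979 characters left out ...]
-0.026, -0.101], [0.037, -0.026, -0.101], [0.046, -0.026, -0.1], [0.054, -0.027, -0.102]]
450 [[-0.052, -0.026, -0.105], [-0.043, -0.026, -0.105], [-0.035, -0.026, -0.105], [-0.028, -0.026, -0.105], [-0.021, -0.027, -0.107], [-0.003, -0.026, -0.106], [-0.0, -0.026, -0.106], [0.021, -0.027, -0.106], [0.028, -0.026, -0.106], [0.034, -0.026, -0.106], [0.042, -0.026, -0.106], [0.052, -0.026, -0.106]]
475 [[-0.049, -0.025, -0.109], [-0.04, -0.026, -0.11], [-0.033, -0.025, -0.109], [-0.027, -0.025, -0.109], [-0.02, -0.026, -0.11], [-0.003, -0.027, -0.111], [-0.0, -0.025, -0.109], [0.02, -0.026, -0.11], [0.026, -0.026, -0.11], [0.032, -0.026, -0.111], [0.04, -0.025, -0.11], [0.049, -0.025, -0.109]]
```

{"name": "send_rows", "arguments": {"commands": [[0, [0, 0, 0.18], [0, 0, 0]], [0, [0, 0, 0.18], [0, 0, 0]], [0, [0.06, 0.17, 0], [0, 0, 0.0047]], [0, [0.06, 0.17, 0], [0, 0, 0.0047]], [0, [0.06, 0.17, 0], [0, 0, 0.0047]], [0, [0.06, 0.17, 0], [0, 0, 0.0047]], [0, [0.06, 0.17, 0], [0, 0, 0.0047]], [0, [0.06, 0.17, 0], [0, 0, 0.0047]], [0, [0.06, 0.17, 0], [0, 0, 0.0047]], [0, [0.06, 0.17, 0], [0, 0, 0.0047]], [0, [0.06, 0.17, 0], [0, 0, 0.0047]], [0, [0.06, 0.17, 0], [0, 0, 0.0047]]]}}

```text
clock: 1.7
tool_pos: [0.3818, -0.1975, 0.3187]
orientation: [179.8, 0.1, 127.1]
force: [0.9, 0.1, -0.3]
opening: 0.0874
```

{"name": "send_rows", "arguments": {"commands": [[0, [0.05, 0.17, 0], [0, 0, 0.0047]], [0, [0.05, 0.17, 0], [0, 0, 0.0047]], [0, [0.05, 0.17, 0], [0, 0, 0.0047]], [0, [0.05, 0.17, 0], [0, 0, 0.0047]], [0, [0.05, 0.17, 0], [0, 0, 0.0047]], [0, [0.05, 0.17, 0], [0, 0, 0.0047]], [0, [0.05, 0.17, 0], [0, 0, 0.0047]], [0, [0.05, 0.17, -0.05], [0, 0, 0.0047]], [0, [0.05, 0.17, -0.05], [0, 0, 0.0047]], [0, [0.05, 0.08, -0.05], [0, 0, 0.0047]], [0, [0, 0, 0], [0, 0, 0]]]}}

```text
clock: 2.8
tool_pos: [0.5085, 0.2285, 0.2842]
orientation: [179.1, 0.4, 145.3]
force: [0.4, 0.1, -1.2]
opening: 0.0876
```

```bash
python3 - <<'E'
from h import *
for n in ("wrist","side","top"):
    s=snapshot(n); cv2.imwrite(f"pics/{n}1.png",s["color"])
o=sensors.get_obs(); print(o["clock"],o["tool_pos"],o["orientation"],o["joint_pos"])
E
```

```text
2.95 [0.5082764  0.22598281 0.2870245 ] [178.93638947   0.45092429 145.11241184] [ 44.31669397   6.63379116  -9.93512988   0.25575664 -72.30198876
 -79.27544593]
```

View pics/wrist1.png

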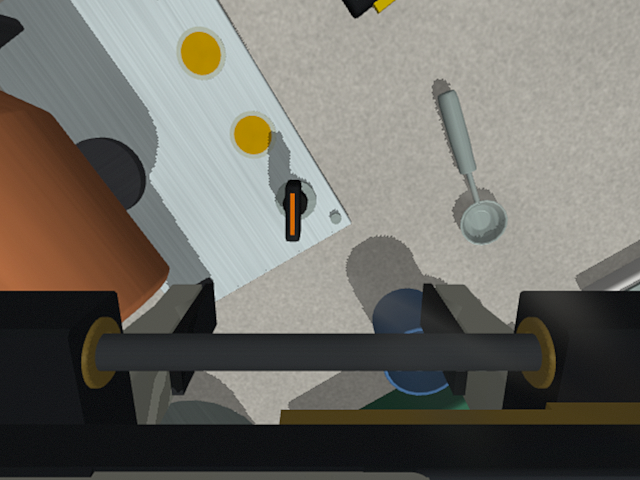

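View pics/side1.png

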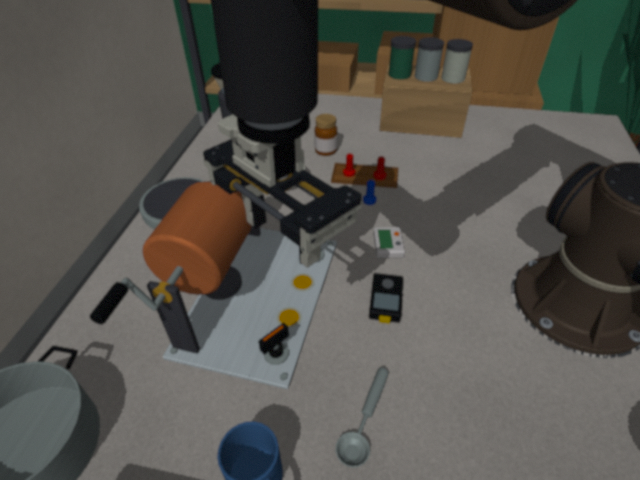

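View pics/top1.png

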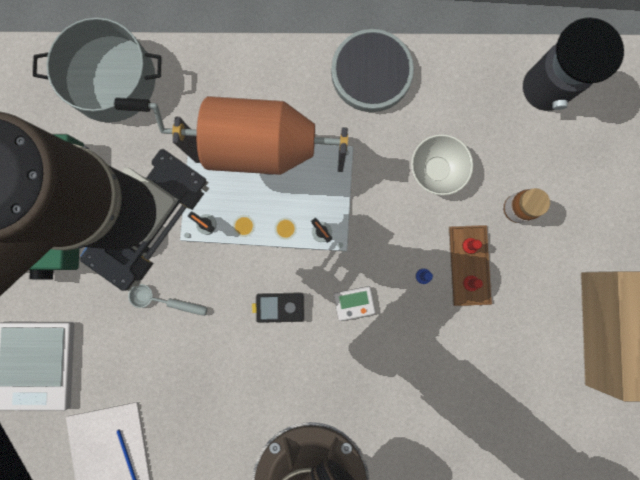

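The wrist view shows the left knob bar at (293,210), nearly across the jaws, and its spot at (252,134). The drum is on the left. With an aligned grip the body's corner would overlap the drum by about 10 mm. So on the left knob I'll come in about 25° further clockwise with part-open jaws, like a wrench. Refining the position from the wrist camera first.

```bash
cat >> h.py <<'E'
def measure(n,am=(60,200),show=True):
    s=snapshot(n); M=masks(s); o=sensors.get_obs(); out=[]
    for c,z,a in(("orange",.072,am[0]),("yellow",.010,am[1])):
        for st,ce,l in comps(M[c],a):
            if st[4]>6000: continue
            ys,xs=np.nonzero(l); P=ray(s,np.c_[xs,ys],z)[:,:2]; m=P.mean(0)
            w,v=np.linalg.eigh(np.cov(P.T)); ang=np.degrees(np.arctan2(v[1,1],v[0,1]))%180
            print(n,c,st.tolist(),ce.round(1),m.round(4),"ang",ang.round(1),"len",np.sqrt(12*w).round(4))
    return s
E
python3 - <<'E'
from h import *
s=measure("wrist"); o=sensors.get_obs(); print(o["tool_pos"],o["orientation"],s["attitude"],o["moment"],o["force"])
E
```

```text
wrist orange [292, 194, 5, 42, 209] [294.  214.4] [0.5382 0.2269] ang 53.9 len [0.0046 0.0409]
wrist yellow [183, 34, 40, 43, 1306] [202.5  55. ] [0.5298 0.056 ] ang 84.7 len [0.0332 0.0333]
wrist yellow [236, 117, 37, 38, 1078] [254.  135.7] [0.5355 0.1459] ang 47.6 len [0.0324 0.0336]
[0.50834206 0.22564198 0.28750891] [178.88350832   0.46357026 145.08283942] [162.10567133   0.39014021 145.04732904] [-0.0185854  0.1346927 -0.0487069] [ 0.26314253 -0.50224615  0.50558627]
```

```bash
cat >> h.py <<'E'
def plan(p,yaw,rows=1):
    o=sensors.get_obs(); d=(np.array(p)-o["tool_pos"])/.25
    r=(Rn.from_euler('xyz',[180,0,yaw],degrees=True)*Rn.from_euler('xyz',o["orientation"],degrees=True).inv()).as_rotvec()/(2*np.pi)
    print("t",o["clock"],"pos",o["tool_pos"].round(4),"ori",o["orientation"].round(2),"open",round(o["opening"],4)); print("F",o["force"].round(2),"M",o["moment"].round(3))
    print("shift/row",(d/rows).round(4),"turn/row",(r/rows).round(5))
E
python3 -c "
from h import *
plan([.5387,.2276,.15],119,5)"
```

```text
t 3.0 pos [0.5083 0.2256 0.2875] ori [178.88   0.46 145.08] open 0.0878
F [ 0.26 -0.5   0.51] M [-0.019  0.135 -0.049]
shift/row [ 0.0243  0.0016 -0.11  ] turn/row [-0.00023  0.00064 -0.01449]
```

{"name": "send_rows", "arguments": {"commands": [[0.3, [0.03, 0.002, 0], [-0.0003, 0.0008, -0.018]], [0.5, [0.03, 0.002, 0], [-0.0003, 0.0008, -0.018]], [0.5, [0.03, 0.002, 0], [-0.0003, 0.0008, -0.018]], [0.5, [0.03, 0.002, 0], [-0.0003, 0.0008, -0.018]], [0.5, [0, 0, -0.1], [0, 0, 0]], [0.5, [0, 0, -0.14], [0, 0, 0]], [0.5, [0, 0, -0.14], [0, 0, 0]], [0.5, [0, 0, -0.14], [0, 0, 0]], [0.5, [0, 0, 0], [0, 0, 0]]]}}

```text
clock: 3.9
tool_pos: [0.5402, 0.2179, 0.168]
orientation: [178.8, -0.1, 117.3]
force: [-0.4, -0.1, 0.3]
opening: 0.0439
```

```bash
python3 - <<'E'
from h import *
plan([.5387,.2276,.042],119,4)
s=measure("wrist"); cv2.imwrite("pics/wrist2.png",s["color"]); s=snapshot("side"); cv2.imwrite("pics/side2.png",cv2.resize(s["color"][100:400,100:400],None,fx=2,fy=2))
E
```

```text
t 3.9 pos [0.5402 0.2179 0.168 ] ori [ 1.7876e+02 -1.3000e-01  1.1728e+02] open 0.0439
F [-0.37 -0.14  0.27] M [-0.119  0.112 -0.009]
shift/row [-0.0015  0.0097 -0.126 ] turn/row [-0.00049  0.00072  0.0012 ]
wrist orange [315, 212, 33, 54, 408] [330.8 238.4] [0.5385 0.2266] ang 54.0 len [0.0045 0.0406]
wrist orange [20, 406, 23, 18, 253] [ 30.3 416.6] [0.7694 0.0896] ang 81.9 len [0.0121 0.016 ]
wrist yellow [101, 73, 53, 56, 2302] [127.2 100.7] [0.5298 0.0557] ang 60.8 len [0.0334 0.0335]
wrist yellow [213, 139, 50, 51, 1992] [237.3 164.1] [0.5353 0.146 ] ang 47.3 len [0.0334 0.0336]
```

View pics/wrist2.png

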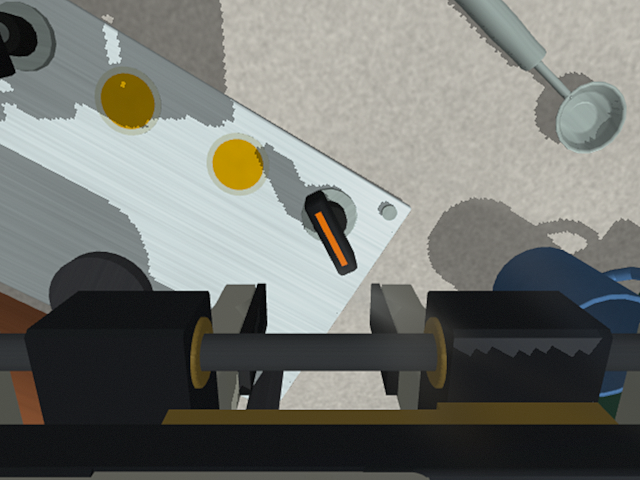

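View pics/side2.png

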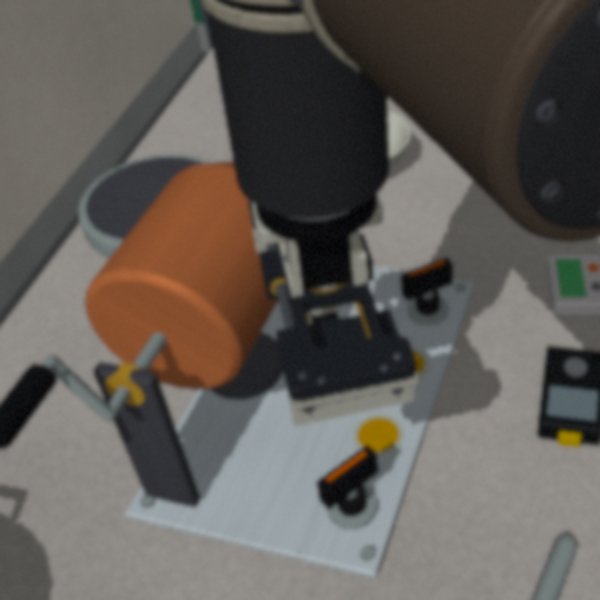

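{"name": "send_rows", "arguments": {"commands": [[0.5, [-0.003, 0.018, -0.06], [-0.001, 0.0014, 0.0024]], [0.5, [-0.003, 0.018, -0.12], [-0.001, 0.0014, 0.0024]], [0.5, [0, 0, -0.12], [0, 0, 0]], [0.5, [0, 0, -0.04], [0, 0, 0]], [0.5, [0, 0, 0], [0, 0, 0]]]}}

```text
clock: 4.5
tool_pos: [0.5475, 0.2329, 0.0963]
orientation: [178.6, -0.1, 119.3]
force: [0.5, 0.3, 0.2]
opening: 0.0436
```

```bash
python3 - <<'E'
from h import *
plan([.5386,.2270,.042],119,2)
s=measure("wrist"); cv2.imwrite("pics/wrist3.png",s["color"]); s=snapshot("side"); cv2.imwrite("pics/side3.png",cv2.resize(s["color"][100:400,100:400],None,fx=2,fy=2))
E
```

```text
t 4.5 pos [0.5475 0.2329 0.0963] ori [ 1.786e+02 -6.000e-02  1.193e+02] open 0.0436
F [0.53 0.33 0.2 ] M [-0.067  0.039  0.015]
shift/row [-0.0178 -0.0117 -0.1085] turn/row [-0.00102  0.00166 -0.00042]
wrist orange [296, 223, 42, 75, 646] [316.3 260.7] [0.539  0.2271] ang 53.6 len [0.0039 0.0411]
wrist yellow [17, 26, 72, 77, 4226] [52.6 64.1] [0.5298 0.0553] ang 106.5 len [0.0336 0.0338]
wrist yellow [167, 121, 66, 67, 3446] [199.2 154.2] [0.5354 0.1458] ang 73.3 len [0.0336 0.0336]
```

View pics/wrist3.png

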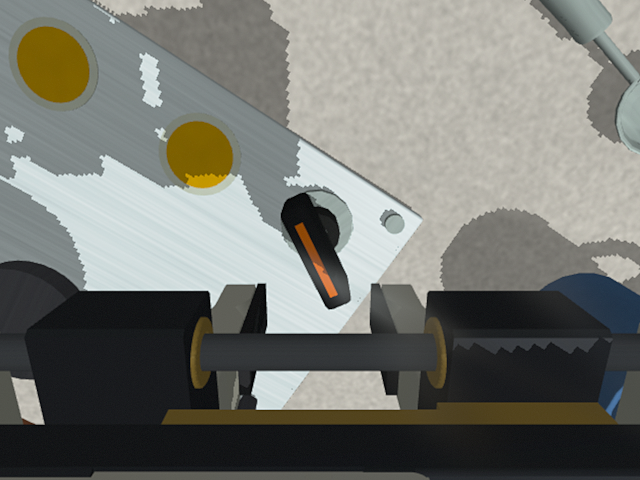

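View pics/side3.png

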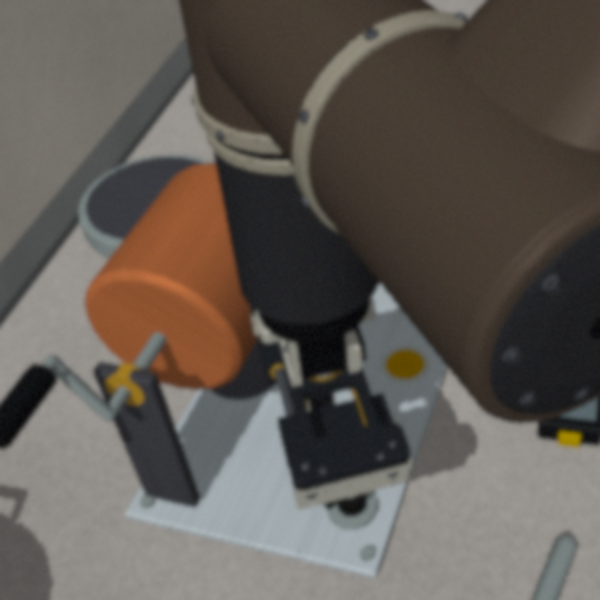

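{"name": "send_rows", "arguments": {"commands": [[0.5, [-0.036, -0.023, 0], [-0.002, 0.0033, 0]], [0.5, [0, 0, 0], [0, 0, 0]], [0.5, [0, 0, 0], [0, 0, 0]]]}}

```text
clock: 4.9
tool_pos: [0.5399, 0.2281, 0.1014]
orientation: [179.7, -0.1, 119.3]
force: [0.9, 0.3, 1.2]
opening: 0.0437
```

```bash
python3 - <<'E'
from h import *
plan([.5388,.2272,.042],119,1)
E
```

```text
t 4.9 pos [0.5399 0.2281 0.1014] ori [ 1.7970e+02 -6.0000e-02  1.1932e+02] open 0.0437
F [0.85 0.32 1.2 ] M [ 0.025 -0.029  0.009]
shift/row [-0.0043 -0.0035 -0.2377] turn/row [-0.00055  0.00066 -0.0009 ]
```

{"name": "send_rows", "arguments": {"commands": [[0.5, [-0.003, -0.003, -0.05], [-0.0005, 0.0006, 0]], [0.5, [-0.003, -0.001, -0.05], [0, 0, 0]], [0.5, [-0.003, -0.001, -0.05], [0, 0, 0]], [0.5, [-0.003, -0.001, -0.04], [0, 0, 0]], [0.5, [0, 0, 0], [0, 0, 0]], [0.5, [0, 0, 0], [0, 0, 0]]]}}

```text
clock: 5.5
tool_pos: [0.5361, 0.226, 0.0494]
orientation: [-180.0, 0.0, 119.3]
force: [0.1, 0.9, 0.6]
opening: 0.0436
```

```bash
python3 - <<'E'
from h import *
plan([.5388,.2272,.042],119,1)
E
```

```text
t 5.5 pos [0.5361 0.226  0.0494] ori [-1.7996e+02  1.0000e-02  1.1931e+02] open 0.0436
F [0.13 0.89 0.56] M [-0.004  0.006 -0.01 ]
shift/row [ 0.0109  0.005  -0.0298] turn/row [ 7.0e-05 -9.0e-05 -8.7e-04]
```

{"name": "send_rows", "arguments": {"commands": [[0.5, [0.011, 0.005, -0.03], [0, 0, -0.0009]], [0.5, [0, 0, 0], [0, 0, 0]], [0.5, [0, 0, 0], [0, 0, 0]]]}}

```text
clock: 5.8
tool_pos: [0.5396, 0.2276, 0.0416]
orientation: [180.0, 0.0, 119.0]
force: [-0.7, 0.1, 0.5]
opening: 0.0438
```

```bash
python3 - <<'E'
from h import *
plan([.5388,.2272,.042],119,1)
for n in ("wrist","side"):
    s=snapshot(n); cv2.imwrite(f"pics/{n}4.png",s["color"])
E
```

```text
t 5.8 pos [0.5396 0.2276 0.0416] ori [1.8000e+02 1.0000e-02 1.1897e+02] open 0.0438
F [-0.69  0.14  0.48] M [-0.009 -0.009  0.008]
shift/row [-0.0031 -0.0018  0.0015] turn/row [2.e-05 2.e-05 8.e-05]
```

View pics/wrist4.png

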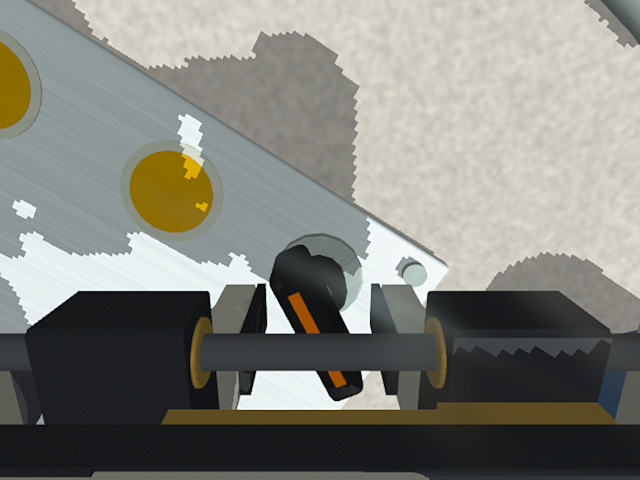

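View pics/side4.png

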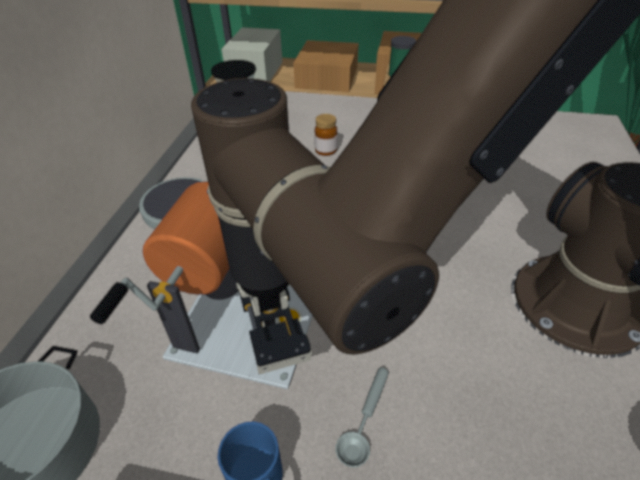

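{"name": "send_rows", "arguments": {"commands": [[0.6, [-0.003, -0.002, 0], [0, 0, 0]], [0.65, [0, 0, 0], [0, 0, 0]], [0.7, [0, 0, 0], [0, 0, 0]], [0.7, [0, 0, 0], [0, 0, 0]]]}}

```text
clock: 6.3
tool_pos: [0.5389, 0.2273, 0.0426]
orientation: [179.9, -0.0, 119.0]
force: [1.1, -0.1, -0.4]
opening: 0.0267
```

```bash
python3 - <<'E'
from h import *
plan([.5388,.2272,.042],119,1)
E
```

```text
t 6.3 pos [0.5389 0.2273 0.0426] ori [ 1.7991e+02 -1.0000e-02  1.1898e+02] open 0.0267
F [ 1.14 -0.14 -0.44] M [ 0.028  0.028 -0.038]
shift/row [-0.0005 -0.0004 -0.0025] turn/row [-1.5e-04  2.0e-04  7.0e-05]
```

{"name": "send_rows", "arguments": {"commands": [[0.7, [0, 0, 0], [0, 0, -0.006]], [0.7, [0, 0, 0], [0, 0, -0.006]], [0.7, [0, 0, 0], [0, 0, 0]]]}}

```text
clock: 6.6
tool_pos: [0.5391, 0.2274, 0.0429]
orientation: [179.9, -0.0, 114.5]
force: [0.2, -0.0, -0.5]
opening: 0.026
```

```bash
python3 - <<'E'
from h import *
plan([.5388,.2272,.042],119,1)
s=snapshot("wrist"); cv2.imwrite("pics/wrist5.png",s["color"]); measure("wrist",(60,1500))
E
```

```text
t 6.6 pos [0.5391 0.2274 0.0429] ori [ 1.7987e+02 -1.0000e-02  1.1453e+02] open 0.026
F [ 0.24 -0.03 -0.53] M [-0.057 -0.156  0.012]
shift/row [-0.0013 -0.0007 -0.0035] turn/row [-0.00019  0.00029  0.01242]
wrist orange [285, 294, 34, 39, 491] [301.2 314. ] [0.5319 0.2172] ang 54.3 len [0.0041 0.0165]
wrist orange [331, 371, 18, 15, 160] [339.8 376.9] [0.5497 0.2408] ang 63.5 len [0.004  0.0065]
wrist yellow [126, 164, 82, 79, 5076] [166.6 202.8] [0.5355 0.1457] ang 121.2 len [0.0337 0.0338]
```

```bash
cat >> h.py <<'E'
def bar(kx,ky,n="wrist"):
    s=snapshot(n); M=masks(s)["orange"]; ys,xs=np.nonzero(M); P=ray(s,np.c_[xs,ys],.072)[:,:2]
    P=P[np.hypot(P[:,0]-kx,P[:,1]-ky)<.026]
    l=cv2.fitLine(P.astype(np.float32),cv2.DIST_HUBER,0,1e-4,1e-4).ravel()
    o=sensors.get_obs()
    print("t %.2f bar ang %.2f n %d yaw %.2f open %.4f"%(o["clock"],np.degrees(np.arctan2(l[1],l[0]))%180,len(P),o["orientation"][2],o["opening"]),"pos",o["tool_pos"].round(4),"F",o["force"].round(2),"M",o["moment"].round(3))
E
python3 -c "
from h import *
bar(.5388,.2272)"
```

```text
t 6.75 bar ang 53.14 n 650 yaw 114.62 open 0.0260 pos [0.5391 0.2274 0.0429] F [ 0.22 -0.93 -0.83] M [-0.083 -0.164  0.012]
```

{"name": "send_rows", "arguments": {"commands": [[0.7, [0, 0, 0], [0, 0, -0.005]], [0.7, [0, 0, 0], [0, 0, 0]]]}}

```text
clock: 6.95
tool_pos: [0.5392, 0.2274, 0.0429]
orientation: [179.9, -0.0, 112.9]
force: [0.9, -0.1, -0.2]
opening: 0.0263
```

```bash
python3 -c "
from h import *
bar(.5388,.2272);bar(.5388,.2272)"
```

```text
t 7.00 bar ang 51.82 n 649 yaw 112.93 open 0.0263 pos [0.5391 0.2273 0.0428] F [ 0.65 -1.21 -0.58] M [-0.031 -0.112  0.112]
t 7.05 bar ang 51.88 n 649 yaw 112.93 open 0.0260 pos [0.5392 0.2274 0.0428] F [ 0.98 -0.05  0.04] M [-0.095 -0.108  0.12 ]
```

{"name": "send_rows", "arguments": {"commands": [[0.7, [0, 0, 0], [0, 0, -0.006]], [0.7, [0, 0, 0], [0, 0, 0]]]}}

```text
clock: 7.25
tool_pos: [0.5391, 0.2273, 0.0428]
orientation: [179.9, -0.0, 110.9]
force: [0.7, -0.1, -0.5]
opening: 0.0266
```

```bash
python3 -c "
from h import *
bar(.5388,.2272);bar(.5388,.2272)"
```

```text
t 7.30 bar ang 50.14 n 647 yaw 110.91 open 0.0262 pos [0.5391 0.2273 0.0429] F [ 0.67  0.25 -1.81] M [-0.058 -0.181  0.114]
t 7.35 bar ang 50.24 n 644 yaw 110.92 open 0.0263 pos [0.5391 0.2274 0.0428] F [ 0.22  0.15 -0.8 ] M [-0.078 -0.137  0.116]
```

{"name": "send_rows", "arguments": {"commands": [[0.7, [0, 0, 0], [0, 0, -0.006]], [0.7, [0, 0, 0], [0, 0, 0]]]}}

```text
clock: 7.55
tool_pos: [0.5391, 0.2274, 0.0428]
orientation: [179.9, -0.0, 108.9]
force: [0.6, 0.9, -1.1]
opening: 0.0266
```

```bash
python3 -c "
from h import *
bar(.5388,.2272);bar(.5388,.2272)"
```

```text
t 7.60 bar ang 48.47 n 647 yaw 108.92 open 0.0264 pos [0.5392 0.2273 0.0428] F [ 0.65 -0.29 -0.44] M [-0.12  -0.172  0.17 ]
t 7.65 bar ang 48.53 n 646 yaw 108.92 open 0.0267 pos [0.5392 0.2273 0.0429] F [ 0.09 -0.76 -0.74] M [-0.033 -0.16   0.161]
```

{"name": "send_rows", "arguments": {"commands": [[0.7, [0, 0, 0], [0, 0, -0.006]], [0.7, [0, 0, 0], [0, 0, 0]]]}}

```text
clock: 7.85
tool_pos: [0.5392, 0.2273, 0.0428]
orientation: [179.9, 0.0, 106.9]
force: [0.5, -1.0, -0.7]
opening: 0.0263
```

```bash
python3 -c "
from h import *
bar(.5388,.2272);bar(.5388,.2272)"
```

```text
t 7.90 bar ang 46.75 n 649 yaw 106.94 open 0.0262 pos [0.5392 0.2274 0.0429] F [ 0.31  0.28 -0.36] M [-0.055 -0.124  0.237]
t 7.95 bar ang 46.81 n 649 yaw 106.94 open 0.0264 pos [0.5392 0.2274 0.0428] F [ 0.22 -0.29 -1.19] M [-0.072 -0.171  0.241]
```

{"name": "send_rows", "arguments": {"commands": [[0.7, [0, 0, 0], [0, 0, -0.005]], [0.7, [0, 0, 0], [0, 0, 0]]]}}

```text
clock: 8.15
tool_pos: [0.5392, 0.2273, 0.0428]
orientation: [179.9, 0.0, 105.1]
force: [0.2, 0.7, -0.8]
opening: 0.0266
```

```bash
python3 -c "
from h import *
bar(.5388,.2272);bar(.5388,.2272)"
```

```text
t 8.20 bar ang 45.08 n 643 yaw 105.16 open 0.0262 pos [0.5392 0.2273 0.0429] F [ 0.78 -0.15 -0.63] M [-0.073 -0.162  0.334]
t 8.25 bar ang 45.09 n 644 yaw 105.17 open 0.0261 pos [0.5392 0.2273 0.0429] F [-0.11 -0.77 -1.07] M [-0.112 -0.118  0.297]
```

The left knob takes 0.31 N·m at 8.8° of twist. Releasing it to see whether it springs back.

{"name": "send_rows", "arguments": {"commands": [[0.7, [0, 0, 0], [0, 0, 0]], [0.5, [0, 0, 0], [0, 0, 0]], [0.5, [0, 0, 0], [0, 0, 0]], [0.5, [0, 0, 0], [0, 0, 0]]]}}

```text
clock: 8.65
tool_pos: [0.5392, 0.2275, 0.0429]
orientation: [179.9, -0.0, 105.2]
force: [0.2, -0.2, 0.7]
opening: 0.0423
```

```bash
python3 -c "
from h import *
bar(.5388,.2272);bar(.5388,.2272)"
```

```text
t 8.70 bar ang 53.35 n 580 yaw 105.17 open 0.0428 pos [0.5392 0.2275 0.043 ] F [ 0.78  0.11 -0.03] M [ 0.013 -0.028  0.03 ]
t 8.75 bar ang 53.32 n 579 yaw 105.17 open 0.0431 pos [0.5392 0.2275 0.043 ] F [ 0.37  0.67 -0.28] M [-0.014  0.038  0.038]
```

Bar is back at 53.3°, so the left knob is sound. Going to the right knob.

{"name": "send_rows", "arguments": {"commands": [[0.5, [0, 0, 0.12], [0, 0, 0]], [0.5, [0, 0, 0.14], [0, 0, 0]], [0.5, [0, 0, 0.12], [0, 0, 0]], [0.5, [-0.01, -0.14, 0], [0, 0, 0]], [0.5, [-0.01, -0.14, 0], [0, 0, 0]], [0.5, [-0.01, -0.14, 0], [0, 0, 0]], [0.5, [-0.01, -0.14, 0], [0, 0, 0.01]], [0.5, [-0.01, -0.14, 0], [0, 0, 0.015]], [0.5, [-0.01, -0.14, 0], [0, 0, 0.015]], [0.5, [0, -0.1, 0], [0, 0, 0.015]], [0.5, [0, 0, 0], [0, 0, 0.013]], [0.5, [0, 0, 0], [0, 0, 0]]]}}

```text
clock: 9.95
tool_pos: [0.5215, -0.016, 0.1425]
orientation: [179.7, 0.0, 130.6]
force: [0.5, 0.3, 0.3]
opening: 0.0438
```

```bash
python3 - <<'E'
from h import *
plan([.5235,-.0195,.10],130,2)
s=measure("wrist"); cv2.imwrite("pics/wrist6.png",s["color"])
E
```

```text
t 9.95 pos [ 0.5215 -0.016   0.1425] ori [1.7975e+02 1.0000e-02 1.3061e+02] open 0.0438
F [0.48 0.34 0.32] M [0.047 0.061 0.036]
shift/row [ 0.0039 -0.007  -0.085 ] turn/row [-0.00022  0.00027 -0.00085]
wrist orange [306, 214, 9, 65, 483] [309.6 246.1] [ 0.5229 -0.0214] ang 39.1 len [0.0044 0.04  ]
wrist yellow [606, 168, 28, 27, 234] [619.7 181. ] [0.3572 0.1285] ang 1.4 len [0.0059 0.0208]
wrist yellow [358, 268, 48, 42, 841] [377.1 282.2] [0.5281 0.0499] ang 166.1 len [0.021  0.0387]
```

View pics/wrist6.png

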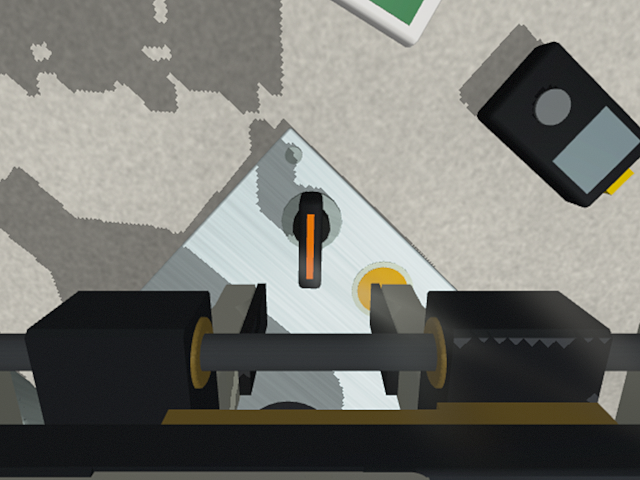

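Right bar measured at (0.523, −0.021), direction 39.1°, at pixel (310,240). Same wrench approach: yaw 104°.

{"name": "send_rows", "arguments": {"commands": [[0.5, [0.004, -0.01, -0.05], [-0.0002, 0.0003, -0.018]], [0.5, [0.004, -0.008, -0.05], [0, 0, -0.018]], [0.5, [0, -0.004, -0.05], [0, 0, -0.018]], [0.5, [0, 0, 0], [0, 0, -0.018]], [0.5, [0, 0, 0], [0, 0, 0]], [0.5, [0, 0, 0], [0, 0, 0]]]}}

```text
clock: 10.6
tool_pos: [0.5243, -0.0182, 0.104]
orientation: [179.8, 0.1, 103.1]
force: [-0.2, 0.2, 0.2]
opening: 0.0435
```

```bash
python3 - <<'E'
from h import *
plan([.5235,-.0215,.0425],104,3)
s=measure("wrist"); cv2.imwrite("pics/wrist7.png",s["color"])
E
```

```text
t 10.6 pos [ 0.5243 -0.0182  0.104 ] ori [1.7982e+02 6.0000e-02 1.0315e+02] open 0.0435
F [-0.22  0.24  0.16] M [0.002 0.032 0.024]
shift/row [-0.001  -0.0044 -0.082 ] turn/row [1.0e-05 1.7e-04 7.9e-04]
wrist orange [292, 237, 43, 70, 579] [313.2 272.4] [ 0.5234 -0.0213] ang 39.2 len [0.0039 0.0414]
wrist yellow [398, 245, 59, 54, 2267] [427.4 269.5] [0.529  0.0571] ang 89.4 len [0.031  0.0338]
wrist yellow [533, 281, 47, 25, 453] [560.6 289.9] [0.5227 0.1492] ang 83.2 len [0.0098 0.0311]
```

View pics/wrist7.png

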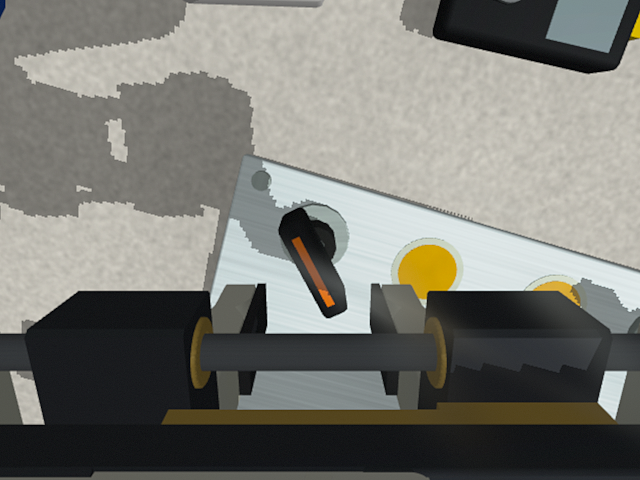

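The bar sits at (313,272), between the fingers and consistent with the last measurement. Descending.

{"name": "send_rows", "arguments": {"commands": [[0.5, [0, -0.008, -0.05], [0, 0, 0.002]], [0.5, [0, -0.004, -0.05], [0, 0, 0]], [0.5, [0, 0, -0.05], [0, 0, 0]], [0.5, [0, 0, -0.05], [0, 0, 0]], [0.5, [0, 0, 0], [0, 0, 0]], [0.5, [0, 0, 0], [0, 0, 0]]]}}

```text
clock: 11.25
tool_pos: [0.5248, -0.0208, 0.0512]
orientation: [179.7, 0.0, 104.5]
force: [1.0, 0.1, 0.0]
opening: 0.0439
```

```bash
python3 - <<'E'
from h import *
plan([.5234,-.0213,.0425],104,1); bar(.5234,-.0213)
E
```

```text
t 11.25 pos [ 0.5248 -0.0208  0.0512] ori [1.7967e+02 4.0000e-02 1.0454e+02] open 0.0439
F [1.05 0.14 0.04] M [-0.032  0.011 -0.037]
shift/row [-0.0054 -0.002  -0.0348] turn/row [-0.00013  0.00091 -0.0015 ]
t 11.30 bar ang 39.86 n 608 yaw 104.53 open 0.0437 pos [ 0.5246 -0.0208  0.0512] F [0.17 0.58 0.24] M [-0.031  0.009 -0.044]
```

{"name": "send_rows", "arguments": {"commands": [[0.5, [-0.005, -0.002, -0.033], [0, 0.0009, -0.0015]], [0.6, [0, 0, 0], [0, 0, 0]], [0.65, [0, 0, 0], [0, 0, 0]], [0.7, [0, 0, 0], [0, 0, 0]], [0.7, [0, 0, 0], [0, 0, 0]]]}}

```text
clock: 11.8
tool_pos: [0.5244, -0.0211, 0.0438]
orientation: [179.9, -0.1, 104.0]
force: [-0.5, -0.0, -0.4]
opening: 0.027
```

```bash
python3 - <<'E'
from h import *
plan([.5234,-.0213,.0425],104,1); bar(.5234,-.0213); bar(.5234,-.0213)
E
```

```text
t 11.8 pos [ 0.5244 -0.0211  0.0438] ori [ 1.7985e+02 -6.0000e-02  1.0400e+02] open 0.027
F [-0.53 -0.03 -0.39] M [0.012 0.016 0.021]
shift/row [-0.0038 -0.0009 -0.0052] turn/row [-2.7e-04  3.5e-04  1.0e-05]
t 11.85 bar ang 39.20 n 663 yaw 104.00 open 0.0266 pos [ 0.5244 -0.021   0.0438] F [-0.54 -0.12  0.51] M [-0.015  0.065  0.017]
t 11.90 bar ang 39.20 n 663 yaw 104.00 open 0.0266 pos [ 0.5243 -0.021   0.0438] F [ 0.44  0.43 -0.35] M [-0.047  0.051  0.021]
```

No contact yet. Turning clockwise in 2° steps.

{"name": "send_rows", "arguments": {"commands": [[0.7, [-0.003, 0, 0], [0, 0, -0.006]], [0.7, [0, 0, 0], [0, 0, -0.006]], [0.7, [0, 0, 0], [0, 0, 0]]]}}

```text
clock: 12.2
tool_pos: [0.5235, -0.0209, 0.044]
orientation: [179.8, -0.1, 99.5]
force: [-0.8, 0.7, -1.0]
opening: 0.0259
```

```bash
python3 - <<'E'
from h import *
bar(.5234,-.0213); bar(.5234,-.0213)
E
```

```text
t 12.25 bar ang 38.22 n 636 yaw 99.61 open 0.0262 pos [ 0.5235 -0.0209  0.044 ] F [-0.07  0.72 -0.99] M [0.091 0.052 0.024]
t 12.30 bar ang 38.22 n 637 yaw 99.64 open 0.0261 pos [ 0.5235 -0.0209  0.044 ] F [ 0.63  0.74 -1.24] M [0.174 0.098 0.028]
```

{"name": "send_rows", "arguments": {"commands": [[0.7, [0, 0, 0], [0, 0, -0.006]], [0.7, [0, 0, 0], [0, 0, 0]]]}}

```text
clock: 12.5
tool_pos: [0.5235, -0.0209, 0.044]
orientation: [179.8, -0.1, 97.6]
force: [-0.2, 0.9, 0.3]
opening: 0.0265
```

```bash
python3 - <<'E'
from h import *
bar(.5234,-.0213); bar(.5234,-.0213)
E
```

```text
t 12.55 bar ang 36.64 n 632 yaw 97.62 open 0.0262 pos [ 0.5235 -0.0209  0.044 ] F [ 0.24 -0.13 -0.45] M [0.039 0.07  0.065]
t 12.60 bar ang 36.70 n 633 yaw 97.62 open 0.0264 pos [ 0.5235 -0.0209  0.044 ] F [-0.11 -0.26 -0.12] M [0.045 0.054 0.132]
```

{"name": "send_rows", "arguments": {"commands": [[0.7, [0, 0, 0], [0, 0, -0.006]], [0.7, [0, 0, 0], [0, 0, 0]]]}}

```text
clock: 12.8
tool_pos: [0.5235, -0.0209, 0.044]
orientation: [179.8, -0.1, 95.6]
force: [-0.8, 0.2, -0.6]
opening: 0.0265
```

```bash
python3 - <<'E'
from h import *
bar(.5234,-.0213); bar(.5234,-.0213)
E
```

```text
t 12.85 bar ang 34.91 n 631 yaw 95.63 open 0.0265 pos [ 0.5235 -0.0209  0.044 ] F [-0.36 -0.74 -0.1 ] M [0.132 0.058 0.128]
t 12.90 bar ang 34.98 n 632 yaw 95.63 open 0.0263 pos [ 0.5235 -0.0209  0.044 ] F [-0.56 -0.09 -0.39] M [0.047 0.041 0.174]
```

{"name": "send_rows", "arguments": {"commands": [[0.7, [0, 0, 0], [0, 0, -0.006]], [0.7, [0, 0, 0], [0, 0, 0]]]}}

```text
clock: 13.1
tool_pos: [0.5235, -0.021, 0.044]
orientation: [179.8, -0.1, 93.6]
force: [-0.7, -0.3, -1.3]
opening: 0.0265
```

```bash
python3 - <<'E'
from h import *
bar(.5234,-.0213); bar(.5234,-.0213)
E
```

```text
t 13.15 bar ang 33.11 n 630 yaw 93.64 open 0.0264 pos [ 0.5235 -0.0209  0.044 ] F [-0.08 -0.68 -0.71] M [0.047 0.063 0.211]
t 13.20 bar ang 33.18 n 632 yaw 93.64 open 0.0263 pos [ 0.5235 -0.0209  0.044 ] F [0.21 0.51 0.13] M [0.067 0.058 0.151]
```

{"name": "send_rows", "arguments": {"commands": [[0.7, [0, 0, 0], [0, 0, -0.006]], [0.7, [0, 0, 0], [0, 0, 0]]]}}

```text
clock: 13.4
tool_pos: [0.5235, -0.0209, 0.044]
orientation: [179.8, -0.1, 91.6]
force: [0.8, -0.3, 0.5]
opening: 0.0262
```

```bash
python3 - <<'E'
from h import *
for i in range(4): bar(.5234,-.0213)
E
```

```text
t 13.45 bar ang 31.19 n 626 yaw 91.65 open 0.0261 pos [ 0.5235 -0.021   0.044 ] F [-0.74  0.22 -0.71] M [0.055 0.063 0.155]
t 13.50 bar ang 31.25 n 629 yaw 91.65 open 0.0266 pos [ 0.5235 -0.0209  0.044 ] F [-0.27 -0.58  0.22] M [0.143 0.057 0.204]
t 13.55 bar ang 31.25 n 626 yaw 91.63 open 0.0260 pos [ 0.5235 -0.0209  0.044 ] F [-1.19 -0.1  -1.22] M [0.111 0.016 0.184]
t 13.60 bar ang 31.30 n 626 yaw 91.61 open 0.0267 pos [ 0.5235 -0.021   0.044 ] F [ 0.15  0.71 -0.05] M [0.104 0.085 0.198]
```

{"name": "send_rows", "arguments": {"commands": [[0.7, [0, 0, 0], [0, 0, -0.006]], [0.7, [0, 0, 0], [0, 0, 0]]]}}

```text
clock: 13.8
tool_pos: [0.5235, -0.021, 0.044]
orientation: [179.8, -0.1, 89.5]
force: [-0.7, 0.7, -1.3]
opening: 0.0262
```

```bash
python3 - <<'E'
from h import *
for i in range(4): bar(.5234,-.0213)
E
```

```text
t 13.85 bar ang 29.18 n 620 yaw 89.56 open 0.0267 pos [ 0.5235 -0.021   0.044 ] F [ 0.2   0.25 -0.16] M [0.046 0.087 0.147]
t 13.90 bar ang 29.21 n 621 yaw 89.57 open 0.0261 pos [ 0.5235 -0.0209  0.044 ] F [ 0.36 -0.37  0.11] M [0.077 0.085 0.203]
t 13.95 bar ang 29.23 n 620 yaw 89.56 open 0.0263 pos [ 0.5235 -0.0209  0.044 ] F [-0.16 -0.5  -0.17] M [0.071 0.03  0.148]
t 14.00 bar ang 29.28 n 624 yaw 89.54 open 0.0261 pos [ 0.5235 -0.021   0.0439] F [ 0.09  0.22 -0.24] M [0.079 0.067 0.198]
```

The torque has levelled off near 0.18 N·m while the bar keeps turning, so the right knob is slipping. I'll keep going until it takes about 0.3.

{"name": "send_rows", "arguments": {"commands": [[0.7, [0, 0, 0], [0, 0, -0.006]], [0.7, [0, 0, 0], [0, 0, -0.006]], [0.7, [0, 0, 0], [0, 0, -0.006]], [0.7, [0, 0, 0], [0, 0, -0.006]], [0.7, [0, 0, 0], [0, 0, 0]]]}}

```text
clock: 14.5
tool_pos: [0.5235, -0.021, 0.044]
orientation: [179.8, -0.1, 80.8]
force: [-1.0, 0.0, -0.2]
opening: 0.0264
```

```bash
python3 - <<'E'
from h import *
for i in range(4): bar(.5234,-.0213)
E
```

```text
t 14.55 bar ang 20.62 n 613 yaw 80.89 open 0.0263 pos [ 0.5235 -0.021   0.044 ] F [-0.2   0.27 -0.88] M [0.094 0.087 0.226]
t 14.60 bar ang 20.68 n 613 yaw 80.90 open 0.0258 pos [ 0.5235 -0.021   0.044 ] F [-0.58 -0.43 -0.3 ] M [0.034 0.064 0.221]
t 14.65 bar ang 20.67 n 612 yaw 80.90 open 0.0264 pos [ 0.5235 -0.0209  0.044 ] F [-0.62  0.44 -0.07] M [0.072 0.032 0.24 ]
t 14.70 bar ang 20.67 n 612 yaw 80.88 open 0.0264 pos [ 0.5235 -0.021   0.044 ] F [-0.55  0.77 -1.3 ] M [0.102 0.041 0.249]
```

{"name": "send_rows", "arguments": {"commands": [[0.7, [0, 0, 0], [0, 0, -0.006]], [0.7, [0, 0, 0], [0, 0, -0.006]], [0.7, [0, 0, 0], [0, 0, -0.006]], [0.7, [0, 0, 0], [0, 0, -0.006]], [0.7, [0, 0, 0], [0, 0, -0.006]], [0.7, [0, 0, 0], [0, 0, -0.006]], [0.7, [0, 0, 0], [0, 0, 0]], [0.7, [0, 0, 0], [0, 0, 0]]]}}

```text
clock: 15.5
tool_pos: [0.5235, -0.021, 0.044]
orientation: [179.8, -0.0, 67.9]
force: [-0.1, 0.6, -0.5]
opening: 0.0262
```

```bash
python3 - <<'E'
from h import *
for i in range(4): bar(.5234,-.0213)
E
```

```text
t 15.55 bar ang 7.89 n 599 yaw 67.87 open 0.0263 pos [ 0.5235 -0.021   0.044 ] F [ 0.46  0.13 -1.13] M [0.041 0.013 0.287]
t 15.60 bar ang 7.88 n 599 yaw 67.85 open 0.0265 pos [ 0.5235 -0.021   0.044 ] F [ 0.35  0.54 -1.08] M [0.077 0.068 0.273]
t 15.65 bar ang 7.86 n 599 yaw 67.84 open 0.0264 pos [ 0.5235 -0.021   0.044 ] F [-0.3  0.7 -0.9] M [0.023 0.038 0.246]
t 15.70 bar ang 7.85 n 599 yaw 67.83 open 0.0261 pos [ 0.5235 -0.021   0.044 ] F [-0.17  0.83  0.17] M [0.05  0.048 0.301]
```

{"name": "send_rows", "arguments": {"commands": [[0.7, [0, 0, 0], [0, 0, -0.006]], [0.7, [0, 0, 0], [0, 0, -0.006]], [0.7, [0, 0, 0], [0, 0, -0.006]], [0.7, [0, 0, 0], [0, 0, 0]], [0.7, [0, 0, 0], [0, 0, 0]]]}}

```text
clock: 16.2
tool_pos: [0.5235, -0.021, 0.044]
orientation: [179.8, -0.0, 61.3]
force: [-1.1, 0.9, -1.2]
opening: 0.0264
```

```bash
python3 - <<'E'
from h import *
for i in range(4): bar(.5234,-.0213)
E
```

```text
t 16.25 bar ang 1.39 n 587 yaw 61.32 open 0.0263 pos [ 0.5235 -0.021   0.044 ] F [-0.88  0.52  0.24] M [0.044 0.02  0.3  ]
t 16.30 bar ang 1.34 n 591 yaw 61.31 open 0.0262 pos [ 0.5235 -0.021   0.044 ] F [ 0.41 -0.31 -0.74] M [0.051 0.041 0.336]
t 16.35 bar ang 1.41 n 588 yaw 61.30 open 0.0264 pos [ 0.5235 -0.021   0.044 ] F [-0.23 -0.07 -1.36] M [0.043 0.023 0.279]
t 16.40 bar ang 1.39 n 591 yaw 61.29 open 0.0261 pos [ 0.5235 -0.021   0.0439] F [-0.03 -0.1  -0.91] M [ 0.047 -0.02   0.324]
```

0.31 N·m reached. Letting go, then lifting.

{"name": "send_rows", "arguments": {"commands": [[0.5, [0, 0, 0], [0, 0, 0]], [0.5, [0, 0, 0], [0, 0, 0]], [0.4, [0, 0, 0], [0, 0, 0]], [0.4, [0, 0, 0], [0, 0, 0]]]}}

```text
clock: 16.8
tool_pos: [0.5238, -0.021, 0.0442]
orientation: [179.8, -0.1, 61.3]
force: [-0.4, 0.1, 0.2]
opening: 0.0504
```

```bash
python3 - <<'E'
from h import *
for i in range(2): bar(.5234,-.0213)
E
```

```text
t 16.85 bar ang 9.89 n 509 yaw 61.26 open 0.0517 pos [ 0.5238 -0.021   0.0442] F [ 0.03 -0.7  -0.47] M [-0.049 -0.01  -0.052]
t 16.90 bar ang 9.76 n 511 yaw 61.26 open 0.0522 pos [ 0.5238 -0.021   0.0442] F [-1.06  0.29  0.03] M [-0.023 -0.037  0.035]
```

{"name": "send_rows", "arguments": {"commands": [[0.4, [0, 0, 0.1], [0, 0, 0]], [0.3, [0, 0, 0.16], [0, 0, 0]], [0.2, [0, 0, 0.18], [0, 0, 0]], [0.2, [-0.05, -0.12, 0.1], [0, 0, 0]], [0.2, [-0.05, -0.17, 0.05], [0, 0, 0]], [0.2, [-0.05, -0.17, 0], [0, 0, 0]], [0.2, [-0.05, -0.17, 0], [0, 0, 0]], [0.2, [-0.05, -0.17, 0], [0, 0, 0]], [0.2, [-0.05, -0.17, 0], [0, 0, 0]], [0.2, [-0.03, -0.1, 0], [0, 0, 0]], [0.2, [0, 0, 0], [0, 0, 0]]]}}

```text
clock: 18.0
tool_pos: [0.4366, -0.2978, 0.1994]
orientation: [179.5, -0.0, 61.5]
force: [0.6, 0.6, -0.1]
opening: 0.0708
```

```bash
python3 - <<'E'
from h import *
measure("top",(8,60))
plan([.42,-.335,.2],90,2)
s=snapshot("wrist"); cv2.imwrite("pics/wrist8.png",s["color"])
E
```

```text
top orange [197, 98, 103, 63, 4038] [240.7 127.6] [0.7347 0.147 ] ang 83.0 len [0.1061 0.1714]
top orange [515, 192, 8, 16, 49] [517.7 199.9] [ 0.5862 -0.4205] ang 160.2 len [0.0083 0.0318]
top orange [191, 215, 17, 13, 50] [199.1 220.9] [0.5407 0.2282] ang 54.1 len [0.0053 0.0397]
top orange [319, 220, 6, 20, 53] [321.3 229.2] [ 0.5248 -0.02  ] ang 11.1 len [0.0055 0.0401]
top orange [456, 289, 13, 16, 81] [461.1 295.8] [ 0.3914 -0.3013] ang 176.5 len [0.0217 0.0251]
top orange [466, 291, 9, 3, 12] [470.  291.7] [ 0.3997 -0.3193] ang 81.6 len [0.0038 0.0167]
top orange [469, 292, 10, 11, 27] [473.6 296.4] [ 0.3902 -0.3263] ang 129.7 len [0.01   0.0243]
top orange [481, 295, 5, 3, 8] [483.1 296.2] [ 0.3906 -0.3455] ang 111.2 len [0.0051 0.0108]
top orange [474, 299, 7, 3, 12] [476.6 300.2] [ 0.3828 -0.3322] ang 84.9 len [0.0056 0.0158]
top yellow [236, 218, 16, 16, 214] [243.5 225.6] [0.5378 0.1479] ang 59.0 len [0.0307 0.0311]
top yellow [277, 220, 17, 17, 216] [285.2 228.2] [0.5324 0.0581] ang 67.3 len [0.031  0.0312]
t 18.05 pos [ 0.4369 -0.2969  0.1994] ori [ 1.7953e+02 -3.0000e-02  6.1510e+01] open 0.07
F [-0.8  -0.29 -0.41] M [-0.007  0.052 -0.024]
shift/row [-0.0337 -0.0763  0.0011] turn/row [0.00012 0.00065 0.03956]
```

View pics/wrist8.png

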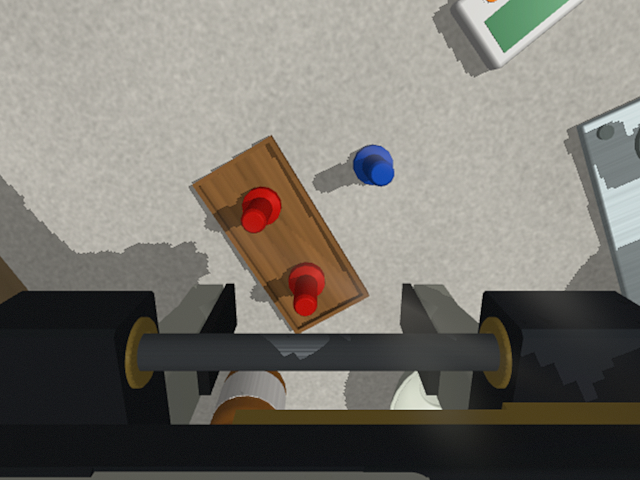

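The right bar rests at about 10°, against 39° at the start, so it is loose. The left bar is back at its start angle. In the wrist view the red markers are at (262,205) and (306,288) in the tray, and the blue look-alike is at (375,165), outside it. I'll turn to yaw 90 and measure the red ones.

{"name": "send_rows", "arguments": {"commands": [[0.2, [0, -0.03, 0], [0, 0, 0.02]], [0.2, [0, -0.03, 0], [0, 0, 0.02]], [0.2, [0, -0.03, 0], [0, 0, 0.02]], [0.2, [0, -0.03, 0], [0, 0, 0.02]], [0.2, [0, 0, 0], [0, 0, 0]], [0.2, [0, 0, 0], [0, 0, 0]]]}}

```text
clock: 18.7
tool_pos: [0.4398, -0.3207, 0.1995]
orientation: [179.5, -0.1, 91.6]
force: [-0.0, 0.1, 0.6]
opening: 0.0703
```

```bash
cat >> h.py <<'E'
def markers():
    s=snapshot("wrist"); v,u=np.mgrid[0:480,0:640]; z=s["z_map"]; K=s["mtx"]
    P=np.stack([(u-K[0,2])/K[0,0]*z,(v-K[1,2])/K[1,1]*z,z],-1)@R(s["attitude"]).T+s["xyz"]
    for c in("red","blue"):
      for st,ce,l in comps(masks(s)[c]&(z>0),150):
        q=P[l]; t=q[q[:,2]>q[:,2].max()-.004]; f=q[q[:,2]<q[:,2].max()-.04]
        a=(q[:,2]>q[:,2].max()-.004); uv=np.c_[u[l],v[l]][a]
        mr=cv2.minEnclosingCircle(t[:,:2].astype(np.float32))
        print(c,st.tolist(),"top",np.median(t,0).round(4),"topcircle",np.round(mr[0],4),"r",round(mr[1],4),"uv",uv.mean(0).round(1), "ray@top",ray(s,uv.mean(0),.063).round(4)[0])
    return s
E
python3 - <<'E'
from h import *
plan([.42,-.335,.2],90,1)
s=markers(); cv2.imwrite("pics/wrist9.png",s["color"])
E
```

```text
t 18.7 pos [ 0.4398 -0.3207  0.1995] ori [ 1.7949e+02 -1.1000e-01  9.1600e+01] open 0.0703
F [-0.03  0.1   0.57] M [-0.008  0.016  0.02 ]
shift/row [-0.0792 -0.0571  0.0021] turn/row [-0.00032  0.00141 -0.00443]
red [275, 155, 39, 43, 1184] top [ 0.414  -0.3413  0.0632] topcircle [ 0.414 -0.341] r 0.0092 uv [291.4 185.6] ray@top [ 0.414  -0.3411  0.063 ]
red [276, 245, 36, 51, 1158] top [ 0.4932 -0.3409  0.063 ] topcircle [ 0.4938 -0.3413] r 0.0092 uv [290.6 285.3] ray@top [ 0.4932 -0.3411  0.063 ]
```

View pics/wrist9.png

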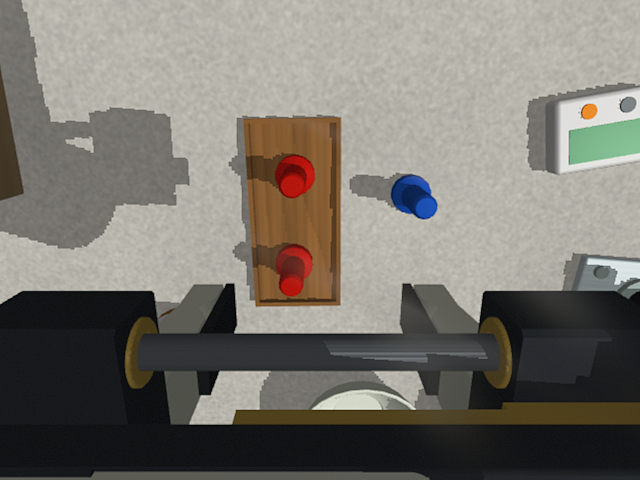

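The near marker is at (.414,−.341). The two markers measure 79 mm apart against the stated 84, in both the top and wrist views. The tops sit at 63 mm as they should. Taking the near one.

{"name": "send_rows", "arguments": {"commands": [[0.2, [-0.05, -0.038, -0.06], [-0.0003, 0.0014, -0.0044]], [0.2, [-0.05, -0.038, -0.12], [0, 0, 0]], [0.2, [0, 0, -0.12], [0, 0, 0]], [0.2, [0, 0, -0.06], [0, 0, 0]], [0.2, [0, 0, 0], [0, 0, 0]], [0.2, [0, 0, 0], [0, 0, 0]]]}}

```text
clock: 19.35
tool_pos: [0.4113, -0.3384, 0.105]
orientation: [-179.9, -0.0, 89.2]
force: [-0.9, 0.0, 1.0]
opening: 0.0706
```

```bash
python3 - <<'E'
from h import *
s=markers(); cv2.imwrite("pics/wrist10.png",s["color"])
plan([.4145,-.340,.024],90,1)
E
```

```text
red [289, 218, 51, 70, 2354] top [ 0.4133 -0.3417  0.063 ] topcircle [ 0.4138 -0.3415] r 0.0092 uv [313.1 272.3] ray@top [ 0.4135 -0.3416  0.063 ]
red [301, 371, 32, 38, 1002] top [ 0.4923 -0.3413  0.0629] topcircle [ 0.4932 -0.3412] r 0.009 uv [316.2 397.8] ray@top [ 0.4923 -0.3413  0.063 ]
blue [472, 251, 40, 36, 256] top [ 0.4211 -0.238   0.0572] topcircle [ 0.4229 -0.2392] r 0.0067 uv [502.7 278.9] ray@top [ 0.4189 -0.2408  0.063 ]
t 19.4 pos [ 0.4113 -0.3383  0.1051] ori [-1.7994e+02 -1.0000e-02  8.9170e+01] open 0.0701
F [-0.39 -0.28 -1.41] M [-0.046  0.095  0.007]
shift/row [ 0.0127 -0.0068 -0.3245] turn/row [-4.00e-05 -1.60e-04  2.29e-03]
```

View pics/wrist10.png

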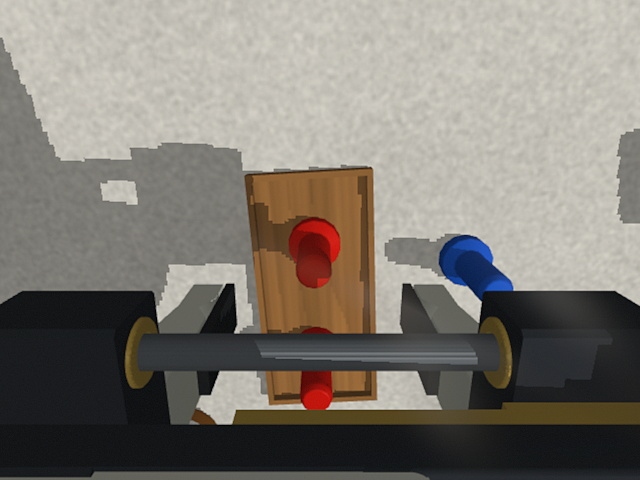

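{"name": "send_rows", "arguments": {"commands": [[0.2, [0.012, -0.013, -0.06], [0, 0, 0.002]], [0.2, [0, 0, -0.08], [0, 0, 0]], [0.2, [0, 0, -0.08], [0, 0, 0]], [0.2, [0, 0, -0.06], [0, 0, 0]], [0.2, [0, 0, 0], [0, 0, 0]], [0.2, [0, 0, 0], [0, 0, 0]]]}}

```text
clock: 20.0
tool_pos: [0.4195, -0.3434, 0.0402]
orientation: [179.4, 0.3, 89.8]
force: [0.8, -0.1, 0.2]
opening: 0.0698
```

```bash
python3 - <<'E'
from h import *
plan([.4138,-.3415,.024],90,1)
E
```

```text
t 20.0 pos [ 0.4195 -0.3434  0.0402] ori [179.4    0.29  89.8 ] open 0.0698
F [ 0.82 -0.14  0.22] M [-0.086 -0.011  0.011]
shift/row [-0.0227  0.0078 -0.0648] turn/row [0.00081 0.00167 0.00054]
```

{"name": "send_rows", "arguments": {"commands": [[0.2, [-0.022, 0.008, -0.063], [0.0008, 0.0017, 0]], [0.2, [0, 0, 0], [0, 0, 0]], [0.2, [0, 0, 0], [0, 0, 0]]]}}

```text
clock: 20.3
tool_pos: [0.4156, -0.342, 0.0266]
orientation: [179.8, 0.1, 89.8]
force: [0.1, -0.6, 1.1]
opening: 0.0702
```

```bash
python3 - <<'E'
from h import *
plan([.4138,-.3415,.024],90,1)
E
```

```text
t 20.3 pos [ 0.4156 -0.342   0.0266] ori [1.798e+02 9.000e-02 8.981e+01] open 0.0702
F [ 0.06 -0.58  1.05] M [-0.017 -0.054 -0.031]
shift/row [-0.0072  0.0021 -0.0103] turn/row [0.00026 0.00056 0.00052]
```

Good. Small trim, then closing gradually onto the stem.

{"name": "send_rows", "arguments": {"commands": [[0.3, [-0.007, 0.002, -0.008], [0.0003, 0.0006, 0]], [0.5, [0, 0, 0], [0, 0, 0]], [0.65, [0, 0, 0], [0, 0, 0]], [0.75, [0, 0, 0], [0, 0, 0]], [0.8, [0, 0, 0], [0, 0, 0]], [0.9, [0, 0, 0], [0, 0, 0]], [0.9, [0, 0, 0], [0, 0, 0]], [0.9, [0, 0, 0], [0, 0, 0]]]}}

```text
clock: 21.1
tool_pos: [0.4146, -0.3419, 0.026]
orientation: [179.9, 0.0, 89.8]
force: [-0.5, 1.1, -0.1]
opening: 0.019
```

```bash
python3 - <<'E'
from h import *
plan([.4138,-.3415,.024],90,1)
s=snapshot("wrist"); cv2.imwrite("pics/wrist11.png",s["color"])
E
```

```text
t 21.1 pos [ 0.4146 -0.3419  0.026 ] ori [1.7991e+02 3.0000e-02 8.9810e+01] open 0.019
F [-0.48  1.11 -0.11] M [-0.011 -0.052 -0.035]
shift/row [-0.0032  0.0016 -0.0078] turn/row [9.0e-05 2.5e-04 5.2e-04]
```

View pics/wrist11.png

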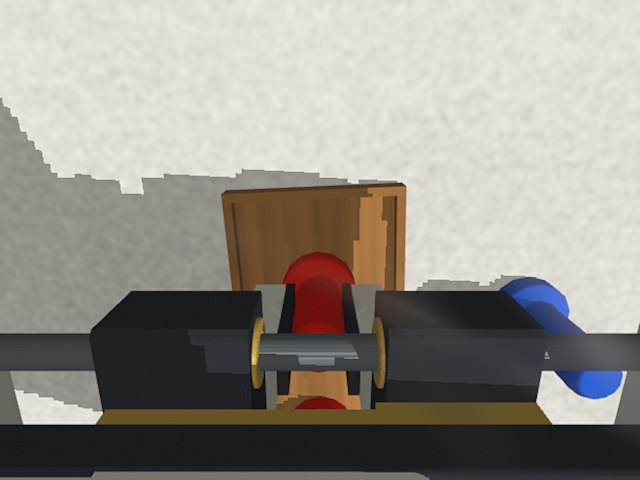

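Gripped: opening 19 mm on the stem at pixel (318,300). Lifting and carrying to the right spot.

{"name": "send_rows", "arguments": {"commands": [[0.9, [0, 0, 0.08], [0, 0, 0]], [0.9, [0, 0, 0.15], [0, 0, 0]], [0.9, [0, 0, 0.18], [0, 0, 0]], [0.9, [0.02, 0.1, 0.12], [0, 0, 0]], [0.9, [0.045, 0.16, 0], [0, 0, 0]], [0.9, [0.045, 0.16, 0], [0, 0, 0]], [0.9, [0.045, 0.16, 0], [0, 0, 0]], [0.9, [0.045, 0.16, 0], [0, 0, 0]], [0.9, [0.045, 0.16, 0], [0, 0, 0]], [0.9, [0.045, 0.16, 0], [0, 0, 0]], [0.9, [0.045, 0.16, 0], [0, 0, 0]], [0.9, [0, 0, 0], [0, 0, 0]]]}}

```text
clock: 22.35
tool_pos: [0.4982, -0.0249, 0.1643]
orientation: [179.8, -0.1, 89.5]
force: [0.4, -1.3, -1.0]
opening: 0.0192
```

```bash
python3 - <<'E'
from h import *
plan([.530,.0565,.12],90,3)
E
```

```text
t 22.35 pos [ 0.4982 -0.0249  0.1643] ori [ 1.7978e+02 -1.4000e-01  8.9550e+01] open 0.0192
F [ 0.45 -1.25 -0.99] M [-0.116  0.046  0.062]
shift/row [ 0.0423  0.1086 -0.059 ] turn/row [-0.00013  0.0002   0.00042]
```

{"name": "send_rows", "arguments": {"commands": [[0.9, [0.042, 0.108, -0.02], [0, 0, 0.0005]], [0.9, [0.042, 0.108, -0.04], [0, 0, 0.0005]], [0.9, [0.042, 0.108, -0.06], [0, 0, 0]], [0.9, [0, 0, -0.06], [0, 0, 0]], [0.9, [0, 0, 0], [0, 0, 0]], [0.9, [0, 0, 0], [0, 0, 0]]]}}

```text
clock: 22.95
tool_pos: [0.5303, 0.0601, 0.1183]
orientation: [179.8, -0.1, 90.1]
force: [-0.1, -0.3, -0.2]
opening: 0.0191
```

```bash
python3 - <<'E'
from h import *
plan([.530,.0565,.06],90,1)
s=measure("wrist"); cv2.imwrite("pics/wrist12.png",s["color"])
E
```

```text
t 22.95 pos [0.5303 0.0601 0.1183] ori [ 1.7976e+02 -1.4000e-01  9.0090e+01] open 0.0191
F [-0.09 -0.26 -0.22] M [-0.029 -0.035  0.039]
shift/row [-0.0014 -0.0145 -0.2334] turn/row [-0.00039  0.00068 -0.00026]
wrist orange [150, 216, 29, 72, 540] [163.9 251.4] [ 0.5227 -0.0223] ang 10.4 len [0.004  0.0403]
wrist orange [599, 257, 41, 39, 429] [620.3 274.7] [0.5361 0.2239] ang 53.1 len [0.0044 0.0309]
wrist yellow [285, 205, 57, 52, 2285] [313.  230.2] [0.5291 0.0564] ang 94.6 len [0.0311 0.0343]
wrist yellow [417, 213, 57, 54, 2377] [444.8 239.2] [0.5356 0.147 ] ang 76.9 len [0.0335 0.0337]
wrist yellow [251, 319, 13, 67, 336] [255.9 345.1] [0.6185 0.0136] ang 171.5 len [0.0054 0.0476]
```

View pics/wrist12.png

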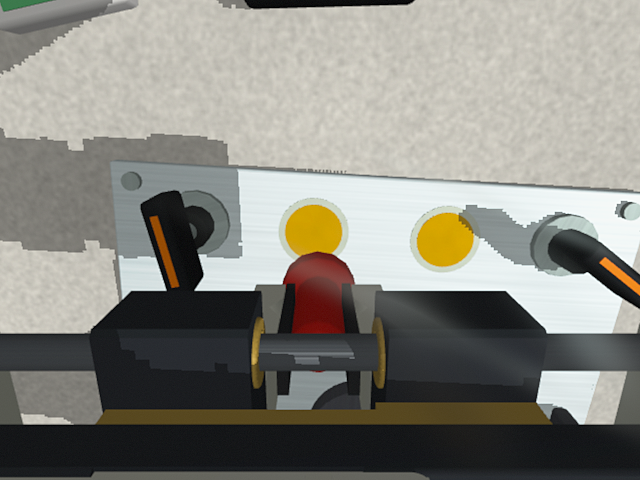

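The marker is held at (318,300), with the right spot behind it at (313,230). Descending.

{"name": "send_rows", "arguments": {"commands": [[0.9, [-0.002, -0.014, -0.06], [-0.0004, 0.0007, 0]], [0.9, [0, 0, -0.08], [0, 0, 0]], [0.9, [0, 0, -0.08], [0, 0, 0]], [0.9, [0, 0, -0.04], [0, 0, 0]], [0.9, [0, 0, 0], [0, 0, 0]], [0.9, [0, 0, 0], [0, 0, 0]]]}}

```text
clock: 23.6
tool_pos: [0.5305, 0.0533, 0.0533]
orientation: [179.8, -0.1, 89.9]
force: [0.3, 0.2, -0.6]
opening: 0.0193
```

```bash
python3 - <<'E'
from h import *
plan([.530,.0565,.034],90,1)
E
```

```text
t 23.6 pos [0.5305 0.0533 0.0533] ori [ 1.7977e+02 -1.0000e-01  8.9860e+01] open 0.0193
F [ 0.29  0.19 -0.63] M [-0.023 -0.051  0.019]
shift/row [-0.0022  0.0129 -0.0773] turn/row [-0.00028  0.00065  0.0004 ]
```

{"name": "send_rows", "arguments": {"commands": [[0.9, [-0.002, 0.013, -0.05], [-0.0003, 0.0006, 0]], [0.9, [0, 0, -0.03], [0, 0, 0]], [0.9, [0, 0, 0], [0, 0, 0]], [0.9, [0, 0, 0], [0, 0, 0]]]}}

```text
clock: 24.0
tool_pos: [0.5312, 0.0572, 0.0334]
orientation: [179.8, -0.1, 89.9]
force: [-0.8, -0.4, 0.5]
opening: 0.0191
```

```bash
python3 - <<'E'
from h import *
plan([.530,.0565,.031],90,1)
E
```

```text
t 24.0 pos [0.5312 0.0572 0.0334] ori [ 1.7983e+02 -5.0000e-02  8.9860e+01] open 0.0191
F [-0.78 -0.38  0.46] M [-0.024 -0.079 -0.032]
shift/row [-0.0049 -0.0029 -0.0096] turn/row [-0.00015  0.00047  0.00038]
```

Feeling for the plate in 1 mm steps.

{"name": "send_rows", "arguments": {"commands": [[0.9, [-0.004, -0.002, -0.005], [0, 0, 0]], [0.9, [0, 0, -0.004], [0, 0, 0]], [0.9, [0, 0, 0], [0, 0, 0]]]}}

```text
clock: 24.3
tool_pos: [0.5305, 0.0569, 0.0322]
orientation: [179.8, -0.1, 89.9]
force: [-0.3, -0.6, -0.1]
opening: 0.0193
```

```bash
python3 - <<'E'
from h import *
plan([.530,.0565,.031],90,1)
E
```

```text
t 24.3 pos [0.5305 0.0569 0.0322] ori [ 1.7977e+02 -6.0000e-02  8.9910e+01] open 0.0193
F [-0.3  -0.6  -0.06] M [ 0.015 -0.035 -0.028]
shift/row [-0.0022 -0.0017 -0.0048] turn/row [-0.00018  0.00064  0.00025]
```

{"name": "send_rows", "arguments": {"commands": [[0.9, [0, 0, -0.004], [0, 0, 0]], [0.9, [0, 0, 0], [0, 0, 0]]]}}

```text
clock: 24.5
tool_pos: [0.5311, 0.0571, 0.0321]
orientation: [179.7, -0.1, 89.9]
force: [-0.6, 0.2, -1.0]
opening: 0.0193
```

```bash
python3 - <<'E'
from h import *
plan([.530,.0565,.031],90,1)
s=snapshot("side"); cv2.imwrite("pics/side13.png",cv2.resize(s["color"][200:400,150:400],None,fx=3,fy=3))
E
```

```text
t 24.5 pos [0.5311 0.0571 0.0321] ori [ 1.7969e+02 -9.0000e-02  8.9930e+01] open 0.0193
F [-0.6   0.22 -0.97] M [-0.013 -0.01  -0.006]
shift/row [-0.0043 -0.0025 -0.0044] turn/row [-0.00025  0.00086  0.00019]
```

View pics/side13.png

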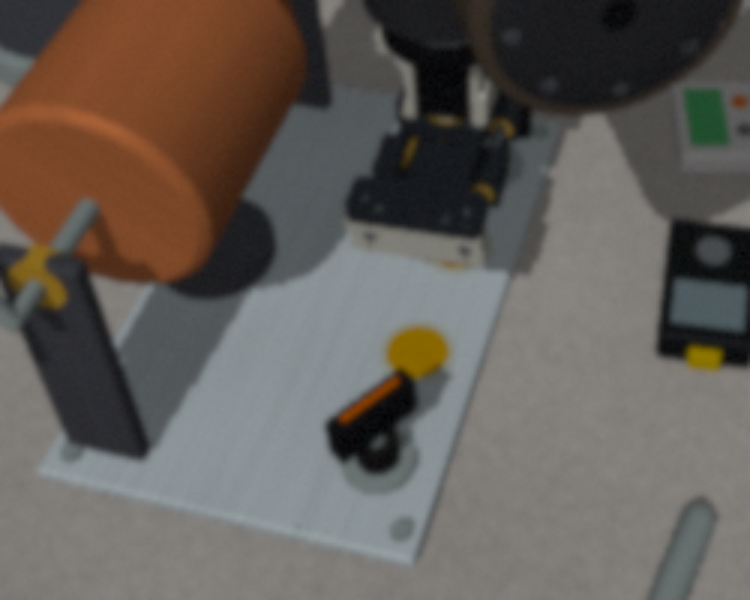

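{"name": "send_rows", "arguments": {"commands": [[0.9, [-0.003, -0.002, -0.008], [0, 0, 0]], [0.9, [0, 0, 0], [0, 0, 0]], [0.9, [0, 0, 0], [0, 0, 0]]]}}

```text
clock: 24.85
tool_pos: [0.532, 0.0575, 0.0324]
orientation: [179.5, -0.2, 90.0]
force: [0.2, -0.5, -1.3]
opening: 0.0194
```

```bash
python3 - <<'E'
from h import *
plan([.530,.0565,.031],90,1)
E
```

```text
t 24.85 pos [0.532  0.0575 0.0324] ori [ 1.7947e+02 -1.6000e-01  9.0000e+01] open 0.0194
F [ 0.18 -0.46 -1.33] M [-0.01   0.034 -0.046]
shift/row [-0.008  -0.0041 -0.0056] turn/row [-4.60e-04  1.48e-03 -1.00e-05]
```

The underside is within about 1 mm of the plate and the position is within 3 mm. Releasing.

{"name": "send_rows", "arguments": {"commands": [[0.8, [0, 0, 0], [0, 0, 0]], [0.7, [0, 0, 0], [0, 0, 0]], [0.6, [0, 0, 0], [0, 0, 0]], [0.5, [0, 0, 0], [0, 0, 0]], [0.5, [0, 0, 0], [0, 0, 0]], [0.5, [0, 0, 0.06], [0, 0, 0]], [0.5, [0, 0, 0.12], [0, 0, 0]], [0.5, [0, 0, 0.16], [0, 0, 0]], [0.5, [0, 0, 0.16], [0, 0, 0]], [0.5, [-0.1, 0, 0.1], [0, 0, 0]], [0.5, [-0.1, 0, 0.05], [0, 0, 0]], [0.5, [0, 0, 0], [0, 0, 0]]]}}

```text
clock: 26.05
tool_pos: [0.4784, 0.0559, 0.1985]
orientation: [179.8, -0.0, 89.9]
force: [0.5, 1.0, 0.9]
opening: 0.0439
```

```bash
python3 - <<'E'
from h import *
plan([.530,.0565,.031],90,1)
s=markers(); cv2.imwrite("pics/wrist14.png",s["color"]); measure("wrist")
s=snapshot("side"); cv2.imwrite("pics/side14.png",s["color"])
E
```

```text
t 26.05 pos [0.4784 0.0559 0.1985] ori [ 1.7976e+02 -3.0000e-02  8.9910e+01] open 0.0439
F [0.52 0.95 0.94] M [-0.002 -0.107 -0.023]
shift/row [ 0.2063  0.0023 -0.6699] turn/row [-8.0e-05  6.7e-04  2.5e-04]
red [308, 248, 31, 26, 328] top [0.5216 0.064  0.0236] topcircle [0.5276 0.0598] r 0.0141 uv [326.5 259.4] ray@top [0.5085 0.0619 0.063 ]
red [309, 284, 23, 16, 227] top [0.5328 0.056  0.0691] topcircle [0.5314 0.0568] r 0.0088 uv [319.2 291.8] ray@top [0.5356 0.0562 0.063 ]
wrist orange [90, 41, 17, 17, 214] [98.  49.3] [ 0.3622 -0.085 ] ang 70.5 len [0.0086 0.009 ]
wrist orange [206, 256, 16, 42, 244] [213.9 275.7] [ 0.5187 -0.0228] ang 9.9 len [0.0046 0.0324]
wrist yellow [398, 42, 12, 29, 319] [403.   55.8] [0.3593 0.1225] ang 2.6 len [0.0086 0.0209]
wrist yellow [299, 241, 42, 27, 250] [319.4 249.4] [0.5193 0.0567] ang 87.0 len [0.0203 0.0423]
wrist yellow [398, 247, 42, 39, 1309] [418.4 266.2] [0.5357 0.1468] ang 69.4 len [0.0332 0.0334]
wrist yellow [191, 319, 19, 58, 359] [197.8 339.4] [ 0.6108 -0.0605] ang 159.7 len [0.0089 0.0517]
```

View pics/wrist14.png

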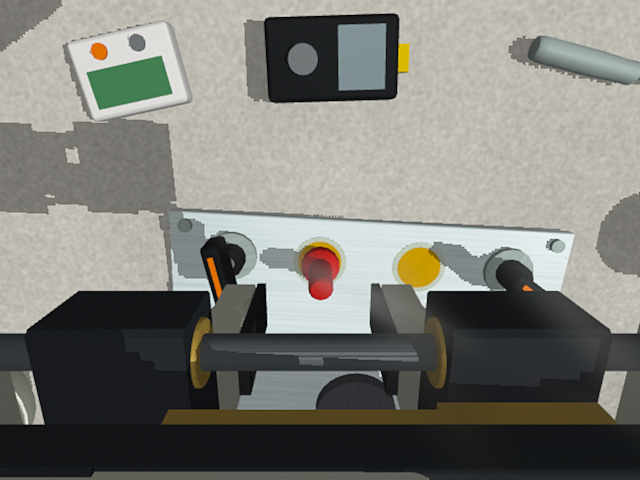

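View pics/side14.png

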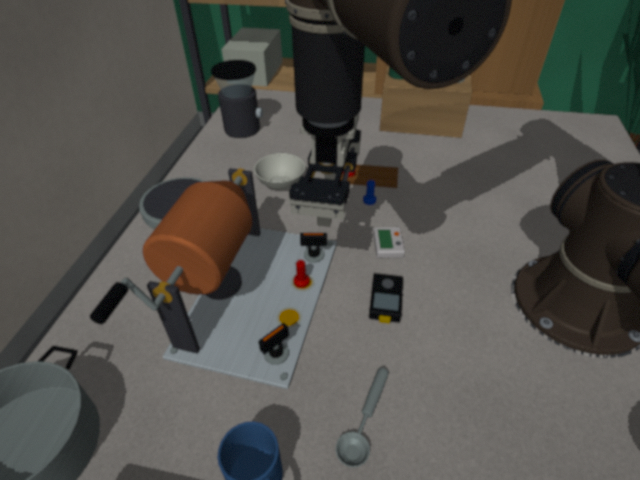

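The marker stands upright on the right spot: its top is at (.531,.057), z 68–69 mm, and the spot is at (.530,.0565). Final check of everything from the top view.

```bash
python3 - <<'E'
from h import *
measure("top",(30,60)); s=snapshot("top"); cv2.imwrite("pics/top15.png",s["color"])
for st,ce,l in comps(masks(s)["red"],30): print("red",st.tolist(),ce.round(1))
a=cv2.imread("pics/top0.png"); d=cv2.absdiff(a,s["color"]).max(2)
print("timer/meter/spoon/bowl/jar/blue diff:",[int((d[y0:y1,x0:x1]>60).sum()) for x0,y0,x1,y1 in((330,285,380,322),(250,288,308,325),(125,282,210,318),(410,135,475,195),(503,185,552,222),(415,266,436,286),(78,205,135,262))])
o=sensors.get_obs();print(o["clock"],o["force"],o["moment"],o["tool_pos"])
E
```

```text
top orange [197, 98, 112, 71, 5287] [243.1 133.4] [0.7226 0.142 ] ang 81.2 len [0.1256 0.1836]
top orange [514, 192, 9, 23, 85] [517.8 203.7] [ 0.5784 -0.4206] ang 0.0 len [0.0134 0.0434]
red [463, 238, 19, 15, 165] [471.2 245. ]
timer/meter/spoon/bowl/jar/blue diff: [0, 0, 2242, 0, 0, 0, 183]
26.3 [-0.25878744  0.30671641 -0.65391412] [-0.00643059 -0.00427426  0.02588469] [0.47963272 0.05574964 0.19530302]
```

View pics/top15.png

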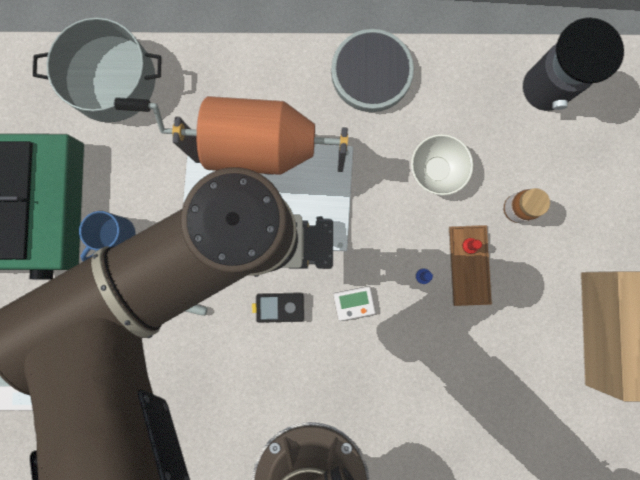

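The top view shows the unused red marker unmoved at (471,245), and no change at the timer, meter, bowl, jar or blue look-alike. The arm hides the spoon and part of the mug here, but the side view shows both where they were. Handing in.

```bash
python3 -c "
from plant import order
print(order.close_job())"
```

```text
the job is handed in; nothing more can be done
None
```

I tested both knobs, left then right, clockwise only. The left is sound and the right is loose, so one red marker stands on the right spot. The job was handed in at about 26 s of the 72 s allowed.

- **Left knob:** it took about 0.31 N m at 8.8° of twist. When let go it sprang back to 53–54°, where it started, so its spot is empty.
- **Right knob:** it slipped from about 0.18 N m and was tightened to about 0.31 N m. When let go it stayed about 29° round (0.51 rad; 39° to 10°).
- **Method:** I turned both knobs with the jaws part open, like a wrench, rather than clamped across the bar. An aligned grip on the left knob would have put the gripper's body into the drum.
- **Last checks:** the marker stands upright within about 2 mm of the right spot's centre. The other marker, the timer, meter, bowl, jar and blue look-alike are unmoved in the top view, and the arm touches nothing.
- **Not confirmed or off:**
  - The arm hid the spoon and part of the mug in the final top view. I checked those two only by eye in the side view.
  - The markers measured 79 mm apart, not the stated 84.
  - The torque readings scattered by about ±0.03 N m, so I averaged a few.

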